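Find a cart drawbar's balance point and mark it with its hanging saddle

TASK

This cart drawbar is to hang level from a single hook. Nudge it along with light fingertip pushes, without gripping it or lifting it off, across the steel strip of the balancing block until its tail just tips up off the bench and it balances level on the strip by itself. Then mark that point: set the steel hanging saddle gently astride the tube, fully seated and centred over the strip, and leave everything balanced, with the other things on the bench undisturbed.

Things in the scene. Friction and masses are not known exactly. Their poses are not given: they have to be found in the camera images.
- fulcrum: Balancing block, fixed to the bench: dark hardwood 70 (its x) by 110 mm (its y), 18 mm high; along its middle a steel strip 14 mm wide (x), 100 mm long (y), flat top 32 mm above the bench, bedded on rubber so that it gives up to 3 degrees and calms rocking. Origin: centre of the underside, on the bench. The drawbar lies across the strip; sliding it along the block's +x brings it to balance.
- drawbar: Cart drawbar, loose: dark square steel tube 25 x 25 mm, 400 mm long, with a clevis coupling at the nose. Origin: centre of the tube's underside, 200 mm from the plain tail end; x towards the coupling, z out of its top. It starts leaning across the strip, tail on the bench, nose in the air, 330 to 350 mm of tube behind the strip. Takes 2 to 6 N to slide; over 20 N is forcing it.
- drawbar_tail (a point): Middle of the lower edge of the drawbar's plain tail end (the end face is 25 mm square above it): drawbar x = -200 mm. About 0 high at the start, 32 mm high when the bar is level.
- drawbar_nose (a point): Tip of the drawbar's clevis coupling (fork 34 mm wide), in line with the tube's underside: drawbar x = +252 mm; the fork spans 5 mm below to 30 mm above, its drop pin 8 mm below to 62 above. 32 mm high when level. The tube weighs 0.42 kg, the coupling an unknown 0.15 to 0.37 kg: the balance point lies 255 to 305 mm from the tail end.
- saddle: Hanging saddle, loose, bright steel, 110 g: inverted U channel 40 mm long (its x), 37 mm wide outside, 29 inside (y), legs 16 mm deep under a 4 mm top plate; upright lug on top, 32 (x) by 10 mm (y), 20 to 58 mm above the feet, gripped across its 10 mm. Starts on its feet. Origin: centre of its underside. Seated, its origin is 9 mm above the tube's underside, its x along the tube (either way).
- offcut: Bystander: short offcut of the same square tube, 90 mm long; leave it alone. Origin: middle of its underside.
- hammer: Bystander: claw hammer lying flat; leave it alone. Origin: middle of its underside.
- wrench: Bystander: open-ended wrench lying flat; leave it alone. Origin: middle of its underside.
- screwdriver: Bystander: wood-handled screwdriver lying flat; leave it alone. Origin: middle of its underside.
- tape: Bystander: tape measure in a black case, 70 x 40 x 67 mm; leave it alone. Origin: middle of its underside.
- glue: Bystander: white glue bottle, 60 mm across, 190 mm tall; leave it alone. Origin: middle of its underside.
- screws: Bystander: glass jar with steel lid, 72 mm across, 85 mm tall; leave it alone. Origin: middle of its underside.

How it is judged (in metres and radians):
On the way, in this order (a step that is already met when the one before it is completed fails the run):
1. the drawbar balances level on the block's strip by itself, touched neither by the fingers nor by the saddle (angle between drawbar's own z axis and vertical below 0.05 rad and contact force between drawbar and fulcrum above 2 N and contact force between each of the fingers, saddle and drawbar below 0.05 N and angular speed of drawbar below 0.05 rad/s), for 0.3 s.
2. the saddle sits astride the tube, over the strip (y of saddle in the frame of drawbar between -0.004 and 0.004 m and z of saddle in the frame of drawbar between 0.004 and 0.0105 m and angle between the x axis of drawbar and the x axis of saddle, either way round below 0.12 rad and angle between the z axis of drawbar and the z axis of saddle, either way round below 0.08 rad and x of saddle in the frame of fulcrum between -0.007 and 0.007 m), for 0.2 s.
At the end, for the whole second after the job is handed in: The drawbar rests level (within 3 degrees) and still on the block's steel strip alone, and the saddle is seated astride the tube (top plate on the tube within 2 mm, lengthwise along it), its middle within 7 mm of the middle of the strip; nothing is held (all of step 2 and angle between drawbar's own z axis and vertical below 0.05 rad and contact force between drawbar and fulcrum above 2 N and contact force between the fingers and drawbar below 0.05 N and angular speed of drawbar below 0.05 rad/s and linear speed of saddle below 0.01 m/s); the robot touches nothing.
It fails at once if the drawbar pushed or pinched with more than 20 N (gripping it does that) (contact force between the fingers and drawbar above 20 N).
It fails at once if the drawbar pressed on the block with more than 30 N (contact force between drawbar and fulcrum above 30 N).
It fails at once if the drawbar lifted off the block (both ends more than 12 mm above level height) (height (world z) of each of drawbar_tail, drawbar_nose above 0.044 m).
It fails at once if the saddle dropped or forced on the drawbar (over 20 N) (contact force between saddle and drawbar above 20 N).
It fails at once if a bystander moved by more than 20 mm (distance of any of offcut, hammer, wrench, screwdriver, tape, glue, screws from where it was at the start of the episode above 0.02 m).
It also fails if it takes over 72 s, if anything falls off the work surface, if the arm or the gripper's body presses on something with over 40 N, if the wrist force passes 120 N, or if a joint passes its speed limit or range.

ROBOT

A 6-joint arm with a two-finger parallel gripper is mounted at the origin on the work surface. World frame = base frame: x ahead of the robot, y to its left, z up, the work surface at z = 0. Lengths are in mm, angles in rad, forces in N, time in s.
With the tool pointing down it reaches from about 275 to 1000 mm from the base axis. Payload 8.4 kg.
Tool frame: the origin (TCP) lies at the very end of the fingers, on their centre line; the grasp point (between the pads) lies 19 mm behind it (ctrl.grasp_offset is the distance from the TCP to the grasp point, in mm); z points along the fingers, y is the line along which they close (so a half turn about z gives the same grasp; the last joint's range is limited). The gripper opens to 85 mm and grips with 20 to 120 N. Pads are 22 mm wide; open, the fingers measure 114 mm over their backs; the gripper's body (76 mm by 85 mm) begins 54 mm behind the grasp point. The pads swing forward as they close: fully open they stand 13 mm farther back than shut.
Start: joints at [-1.346, 0.353, 1.633, -0, 1.155, -0.002], TCP at [140.536, -608.997, 198.881] pointing down, gripper open.
Joint ranges: [-2.63, 2.63], [-0.92, 2.1], [0.06, 2.66], [-1.3, 4.44], [0, 2.69], [-3.02, 3.02]. Speed limits (rad/s): [2.22, 2.22, 2.79, 3.14, 3.14, 3.14].

INTERFACE

Orientations are given as a unit quaternion [w, x, y, z].
In Python, from bench import status, optics, ticket, ctrl gives the robot as it stands.
- The arm moves only by the tool arm_command, never from a script. Its argument "motion" is one flat list of numbers, 7 for each row, row after row: the turn, a rotation vector about the world's x, y, z scaled (see below), then the shift along the world's x, y, z scaled (see below), then the opening, from 0 (shut) to 1 (fully open). A call has 1 to 12 rows; each row shifts and turns the commanded pose from where the row before left it; what a row does not reach is not made up. The controller multiplies each number of a shift by 30 mm and each number of a turn by 30 degrees. A row lasts 1/12 s, in which the tool goes at most 41.7 mm and 7.16 degrees, less where a joint would pass 70% of its speed; a pose out of reach is approached as far as the arm can. A call with a number of a shift or a turn outside -1 to 1 is refused whole. A call with a gripper value outside its range is refused whole. The fingers move at their own pace and stop on an object; the grip force is fixed at half the most. Time passes only in rows, so rows that do not move let the fingers close. It gives the time, the measured TCP pose, the force, the opening and the grip force at its end, in the units of the state.
- status.sense(): the state, without advancing time (a new reading comes with each control period).
- optics.snapshot(name): name is "scene" or "top" or "wrist"; returns a dict with "image" (480x640x3 uint8, blue, green, red), "camera_matrix" (3x3 intrinsics, pixels), "R" (3x3) and "t" (3): a world point X has camera coordinates R X + t. Camera axes: x right, y down, z forward; pixel columns grow to the right and rows downward; lengths in mm; the calibration is good to about 2 mm. A picture is of the moment at which its call begins. There is no depth.
- ticket.close_job(): hands the job in; it is judged then, once.
Trained networks look in the newest picture that a camera, given by its name, has taken for a name from the list of things; names that differ only in an ending like _2 or _b are one class to them, and where a whole thing is asked for, a point or a joint stands for the part that bears it (a point fixed in the world has none). Each returns a list of dicts, best first, with "p" (0 to 1); they miss things now and then, are a little off and sometimes report something else, mostly with a low value. They report only what shows in the picture. A call takes as long as a camera call.
- optics.boxes_of(camera, label): "bbox" ([left, top, width, height] in pixels, round what is visible of it).
- optics.regions_of(camera, label): "pixels" (480x640 bool, what is visible of it) and "bbox" ([left, top, width, height] in pixels, round what is visible of it).
- optics.pinpoint(camera, label): "position" ([column, row] in pixels: a listed point, or the origin of a listed thing).
The state is a dict: "clock": time; "joint_pos": joint angles; "dq": joint speeds; "joint_efforts": joint torques, N m; "ee_pos": TCP position; "orientation": TCP orientation; "ft_force": force on the tool from outside, world axes, zero at the start; "torque": the same for the moment, N m; "finger_gap": opening from 0.0 (shut) to 1.0 (fully open); "grip_force": force on a finger pad.
Only numpy, scipy, OpenCV 4.12 (cv2) and the standard library are available. Lean on these libraries where they do the work, as an engineer would, in place of code of your own. Each camera call takes 0.05 s, during which the arm holds its last target. There are 200 camera calls.

## Working session

There is one attempt and no reset: what is moved stays moved. The work goes in short steps, Python scripts to look and compute and a tool call to move; the robot and the scene stay as the last step left them, time stands still between calls to the robot, and variables do not carry over. Pictures are saved under pics/ and viewed, at most 10 in all, crops included, and the job is handed in when it is done.

Besides the shell and the picture viewer there is one more tool, called as name(argument=value, ...) on one line, values as JSON. arm_command: Moves the arm, as the interface text tells. Its arguments: {"type":"object","properties":{"motion":{"type":"array","items":{"type":"number","minimum":-1,"maximum":1}}},"required":["motion"]}

```bash
mkdir -p pics; ls; cat > h.py <<'E'
import numpy as np, cv2
from bench import status, optics, ticket, ctrl
def ray(s,px):
    K,R,t=map(np.array,(s["camera_matrix"],s["R"],s["t"]))
    d=R.T@np.linalg.solve(K,[px[0],px[1],1.0]); c=-R.T@t
    return c,d/np.linalg.norm(d)
def atz(s,px,z):
    c,d=ray(s,px); return c+d*(z-c[2])/d[2]
def proj(s,X):
    K,R,t=map(np.array,(s["camera_matrix"],s["R"],s["t"])); p=K@(R@np.array(X,float)+t); return p[:2]/p[2]
E
python3 - <<'E'
from h import *
np.set_printoptions(precision=1,suppress=True)
Z=dict(fulcrum=0,drawbar=20,drawbar_tail=0,drawbar_nose=36,saddle=0,offcut=0,hammer=0,wrench=0,screwdriver=0,tape=0,glue=0,screws=0)
for c in("top","scene"):
    s=optics.snapshot(c); cv2.imwrite(f"pics/{c}0.png",s["image"])
    print(c,-np.array(s["R"]).T@np.array(s["t"]))
    for n,z in Z.items():
        r=optics.pinpoint(c,n)[:2]
        print(n,[(round(q["p"],2),np.array(q["position"]),atz(s,q["position"],z)[:2]) for q in r])
E
```

```text
pics
top [ 247.7   16.5 1350.7]
fulcrum [(0.56, array([285.3, 218.9]), array([564.7,  73.8]))]
drawbar [(0.6, array([351.6, 213.5]), array([577.1, -85.7])), (0.24, array([483. , 331.3]), array([ 302.9, -393.3]))]
drawbar_tail [(0.72, array([432.3, 216.8]), array([ 578.4, -284.9]))]
drawbar_nose [(0.95, array([247.5, 207.6]), array([581.6, 162.3]))]
saddle [(0.65, array([213.1, 292.7]), array([382.2, 238.4]))]
offcut [(0.71, array([387.9, 293.8]), array([ 387.8, -175. ]))]
hammer [(0.78, array([372.8, 143.5]), array([ 763.4, -139.1])), (0.66, array([285.1, 219.4]), array([563.5,  74.2]))]
wrench [(0.96, array([222.7, 139. ]), array([765. , 235.1]))]
screwdriver [(0.65, array([485. , 332.1]), array([ 302. , -404.1]))]
tape [(0.69, array([388.5, 294.8]), array([ 385.4, -176.4])), (0.65, array([118.4, 280.7]), array([406.1, 461.9]))]
glue [(0.73, array([121.3, 219.2]), array([554.7, 467.6]))]
screws [(0.63, array([517.8, 232.9]), array([ 543. , -494.1])), (0.19, array([388.6, 294.4]), array([ 386.4, -176.7]))]
scene [1073.  -520.9 1036.7]
fulcrum [(0.66, array([356.3, 249.4]), array([576.4,  83.3]))]
drawbar [(0.69, array([311.1, 280.2]), array([578.4, -95.2]))]
drawbar_tail [(0.75, array([256. , 322.9]), array([ 572.3, -281.4]))]
drawbar_nose [(0.9, array([382.4, 228.5]), array([590.2, 174.2]))]
saddle [(0.75, array([346.4, 192.7]), array([391.5, 221.9]))]
offcut [(0.84, array([246. , 258.7]), array([ 388.4, -178.8]))]
hammer [(0.79, array([346.4, 343. ]), array([ 769.9, -144.5])), (0.41, array([181.2, 369.4]), array([ 551.8, -492.9]))]
wrench [(0.61, array([438.2, 266.8]), array([776.2, 214.9])), (0.49, array([347.4, 341.8]), array([ 769.2, -140.3]))]
screwdriver [(0.83, array([162.7, 282.7]), array([ 301.5, -399.7]))]
tape [(0.57, array([399.8, 162.9]), array([411.6, 459.2]))]
glue [(0.72, array([434.3, 185.6]), array([561. , 462.3]))]
screws [(0.96, array([179.5, 369.1]), array([ 548.4, -495.6]))]
```

```bash
python3 -c "
import cv2,numpy as np
print(cv2.imread('pics/top0.png').shape)"
```

```text
(480, 640, 3)
```

View pics/top0.png

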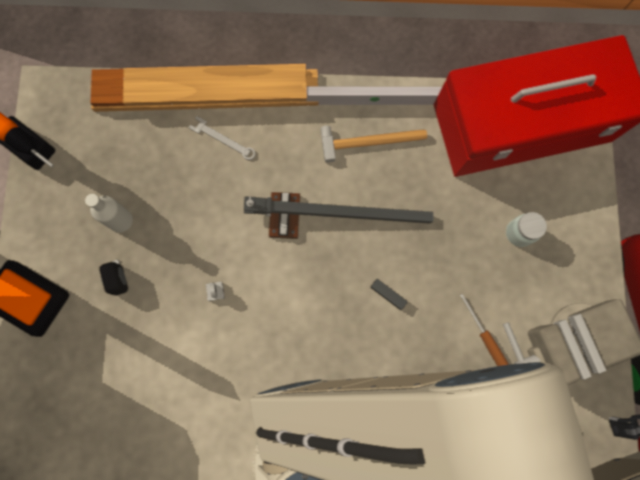

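View pics/scene0.png

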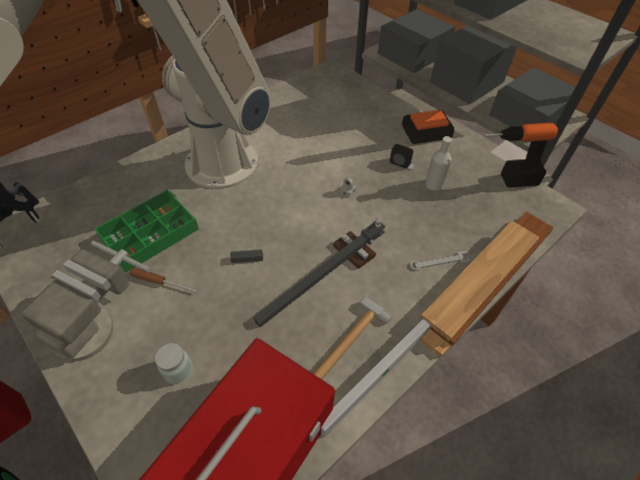

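The top view shows the bar from its tail at (432,217) to its nose at (247,206), the block at (285,216), and the saddle at (214,292). The scene view matches: the bar lies across the block with its tail on the bench. Next I'll get the line of the bar and the tool orientation.

```bash
python3 - <<'E'
from h import *
np.set_printoptions(precision=2,suppress=True)
st=status.sense(); print({k:st[k] for k in("ee_pos","orientation","ft_force","finger_gap")},ctrl.grasp_offset)
s=optics.snapshot("top")
m=optics.regions_of("top","drawbar")[0]; ys,xs=np.nonzero(m["pixels"]); print("bar",m["bbox"],m["p"])
# centre line by column
for c in range(m["bbox"][0]+4,m["bbox"][0]+m["bbox"][2]-2,20):
    r=ys[xs==c]; print(c,r.min(),r.max(),atz(s,(c,r.mean()),38)[:2])
m=optics.regions_of("top","fulcrum")[0]; print("ful",m["bbox"],cv2.minAreaRect(np.argwhere(m["pixels"])[:,::-1].astype(np.float32)))
im=s["image"]; cr=cv2.resize(im[180:250,235:335],None,fx=6,fy=6,interpolation=cv2.INTER_CUBIC)
cr2=cv2.resize(im[190:240,400:460],None,fx=6,fy=6,interpolation=cv2.INTER_CUBIC); 
cr3=cv2.resize(im[270:310,190:240],None,fx=6,fy=6,interpolation=cv2.INTER_CUBIC)
o=np.zeros((600,680,3),np.uint8); o[:420,:600]=cr; o[420:600,:360]=cr2[60:240]; o[420:600,370:670]=cr3[30:210]
cv2.imwrite("pics/crop1.png",o)
E
```

```text
{'ee_pos': array([ 140.56, -609.  ,  198.89]), 'orientation': array([-0.  ,  0.99,  0.11,  0.  ]), 'ft_force': array([ 0.08, -0.61,  0.12]), 'finger_gap': 0.9984469124964429} 18.700000000000003
bar [245.1, 195.8, 188.6, 27.6] 0.77Traceback (most recent call last):
  File "<stdin>", line 7, in <module>
TypeError: 'float' object cannot be interpreted as an integer
```

```bash
python3 - <<'E'
from h import *
np.set_printoptions(precision=2,suppress=True)
s=optics.snapshot("top")
m=optics.regions_of("top","drawbar")[0]; ys,xs=np.nonzero(m["pixels"])
P=[]
for c in range(310,428,1):
    r=ys[xs==c]
    if len(r): P.append(list(atz(s,(c,r.mean()),38-(c-290)*.2)[:2]))
P=np.array(P); f=np.polyfit(P[:,1],P[:,0],1); print("bar x =",f[0],"*y +",f[1],"resid",np.std(P[:,0]-np.polyval(f,P[:,1])),P[0],P[-1])
m=optics.regions_of("top","fulcrum")[0]; print("ful",m["bbox"],cv2.minAreaRect(np.argwhere(m["pixels"])[:,::-1].astype(np.float32)))
im=s["image"]; cr=cv2.resize(im[180:250,235:335],None,fx=6,fy=6,interpolation=cv2.INTER_CUBIC)
cr2=cv2.resize(im[200:230,400:460],None,fx=6,fy=6,interpolation=cv2.INTER_CUBIC)
cr3=cv2.resize(im[275:305,190:240],None,fx=6,fy=6,interpolation=cv2.INTER_CUBIC)
o=np.zeros((600,680,3),np.uint8); o[:420,:600]=cr; o[420:600,:360]=cr2; o[420:600,370:670]=cr3
cv2.imwrite("pics/crop1.png",o)
for n,px in(("tailpix",(432.5,217)),): print(atz(s,px,12))
E
```

```text
bar x = 0.02536538348615923 *y + 582.5737812057702 resid 0.7275740025074807 [583.49  14.47] [ 576.28 -269.66]
ful [270.6, 194.1, 29.9, 46.0] ((283.7273864746094, 215.22512817382812), (30.96491241455078, 46.423587799072266), 2.726310968399048)
[ 575.   -282.74   12.  ]
```

View pics/crop1.png

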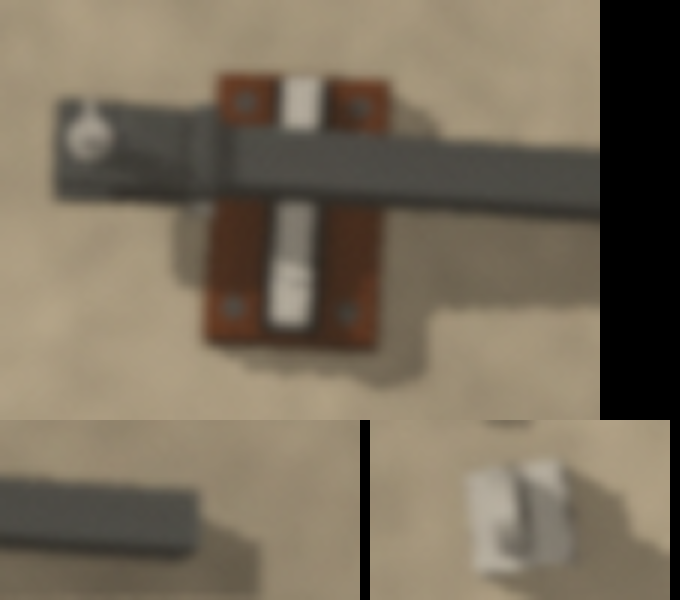

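The crop shows the strip running from about (285,193) to (283.5,235) px, nearly square to the bar, with the tail edge at column 433. I'm moving behind the tail with the fingers closed.

arm_command(motion=[0,0,-0.04,0.95,0.6,-0.05,0,0,0,-0.04,0.95,0.6,-0.05,0,0,0,-0.04,0.95,0.6,-0.05,0,0,0,-0.04,0.95,0.6,-0.05,0,0,0,-0.04,0.95,0.6,-0.05,0,0,0,-0.04,0.95,0.6,-0.05,0,0,0,-0.04,0.95,0.6,-0.05,0,0,0,-0.04,0.95,0.6,-0.05,0,0,0,-0.04,0.95,0.6,-0.05,0,0,0,-0.04,0.95,0.6,-0.05,0,0,0,-0.04,0.95,0.6,-0.05,0,0,0,-0.04,0.95,0.6,-0.05,0])

```text
clock: 2.55
ee_pos: [483.9, -391.9, 181.0]
orientation: [0.0, 1.0, -0.013, 0.0]
ft_force: [0.2, 0.1, 0.5]
finger_gap: 0.003
grip_force: 0.0
```

arm_command(motion=[0,0,0,0.76,0.5,-0.3,0,0,0,0,0.76,0.5,-0.3,0,0,0,0,0.76,0.5,-0.3,0,0,0,0,0.76,0.5,-0.3,0,0,0,0,0,0,-0.63,0,0,0,0,0,0,-0.63,0,0,0,0,0,0,-0.63,0,0,0,0,0,0,-0.63,0,0,0,0,0,0,-0.63,0,0,0,0,0,0,-0.63,0,0,0,0,0,0,-0.6,0,0,0,0,0,0,0,0])

```text
clock: 3.55
ee_pos: [571.5, -331.7, 9.9]
orientation: [-0.001, 1.0, -0.012, -0.002]
ft_force: [-1.2, 0.9, -0.4]
finger_gap: 0.002
grip_force: 0.0
```

```bash
python3 - <<'E'
from h import *
s=optics.snapshot("wrist"); cv2.imwrite("pics/w1.png",s["image"]); print(np.round(-np.array(s["R"]).T@np.array(s["t"])))
for n,z in(("drawbar_tail",0),("fulcrum",32)):
    print(n,[(q["p"],q["position"],atz(s,q["position"],z)) for q in optics.pinpoint("wrist",n)[:1]])
E
```

```text
[ 646. -333.  184.]
drawbar_tail [(0.6, [213.7, 274.3], array([ 573.95300871, -281.29106108,    0.        ]))]
fulcrum []
```

View pics/w1.png

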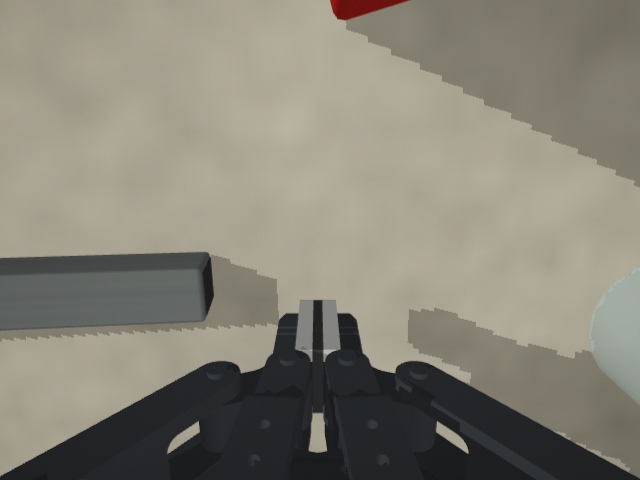

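The wrist view shows the tail end at (205–213, 255–320) px with the fingers at column 318, clear behind it and about in line. I'm approaching and starting to push.

arm_command(motion=[0,0,0,0.03,0.22,0,0,0,0,0,0.03,0.22,0,0,0,0,0,0.02,0.22,0,0,0,0,0,0.02,0.22,0,0,0,0,0,0.002,0.1,0,0,0,0,0,0.002,0.1,0,0,0,0,0,0.002,0.1,0,0,0,0,0,0.002,0.1,0,0,0,0,0,0.002,0.1,0,0,0,0,0,0.002,0.1,0,0,0,0,0,0.002,0.1,0,0,0,0,0,0.002,0.1,0,0])

```text
clock: 4.7
ee_pos: [577.2, -282.4, 13.4]
orientation: [-0.0, 1.0, -0.012, -0.0]
ft_force: [-0.2, -0.7, 0.0]
finger_gap: 0.003
grip_force: 0.0
```

```bash
cat > look.py <<'E'
from h import *
import sys
np.set_printoptions(precision=1,suppress=True)
for c in("wrist","top","scene"):
    s=optics.snapshot(c)
    for n in ("drawbar_tail","drawbar_nose"):
        if c=="wrist" and n!="drawbar_tail": continue
        for q in optics.pinpoint(c,n)[:1]:
            print(c,n,round(q["p"],2),np.array(q["position"]),"z0",atz(s,q["position"],0),"z32",atz(s,q["position"],32))
st=status.sense(); print(st["clock"],st["ee_pos"],st["ft_force"])
E
python3 look.py
```

```text
wrist drawbar_tail 0.97 [312.9 281.7] z0 [ 573.2 -279.3    0. ] z32 [ 586.5 -280.1   32. ]
top drawbar_tail 0.7 [430.1 217. ] z0 [ 577.8 -279.5    0. ] z32 [ 570.  -272.5   32. ]
top drawbar_nose 0.58 [243.8 208.5] z0 [588.3 175.2   0. ] z32 [580.2 171.4  32. ]
scene drawbar_tail 0.76 [255.9 321.3] z0 [ 568.4 -278.8    0. ] z32 [ 584.  -286.2   32. ]
scene drawbar_nose 0.95 [382.4 226.8] z0 [568.2 204.1   0. ] z32 [583.8 181.7  32. ]
5.1 [ 577.2 -282.8   13.5] [0.4 0.3 0.7]
```

arm_command(motion=[0,0,0,0.002,0.08,0,0,0,0,0,0.002,0.08,0,0,0,0,0,0.002,0.08,0,0,0,0,0,0.002,0.08,0,0,0,0,0,0.002,0.08,0,0,0,0,0,0.002,0.08,0,0,0,0,0,0.002,0.08,0,0,0,0,0,0.002,0.08,0,0])

```text
clock: 5.77
ee_pos: [577.7, -263.1, 13.5]
orientation: [0.0, 1.0, -0.012, 0.0]
ft_force: [0.6, 0.3, 0.2]
finger_gap: -0.004
grip_force: 0.0
```

```bash
python3 - <<'E'
from h import *
s=optics.snapshot("wrist"); cv2.imwrite("pics/w2.png",s["image"])
E
python3 look.py
```

```text
wrist drawbar_tail 0.75 [356.5 280.5] z0 [ 573.8 -281.1    0. ] z32 [ 587.1 -278.2   32. ]
top drawbar_nose 0.92 [244.6 204.6] z0 [598.1 173.7   0. ] z32 [589.8 169.9  32. ]
scene drawbar_tail 0.75 [258.8 323.1] z0 [ 577.6 -276.3    0. ] z32 [ 592.9 -283.8   32. ]
scene drawbar_nose 0.59 [382.1 227. ] z0 [568.2 202.8   0. ] z32 [583.7 180.5  32. ]
6.2167 [ 577.7 -263.5   13.5] [ 0.7  0.1 -0. ]
```

View pics/w2.png

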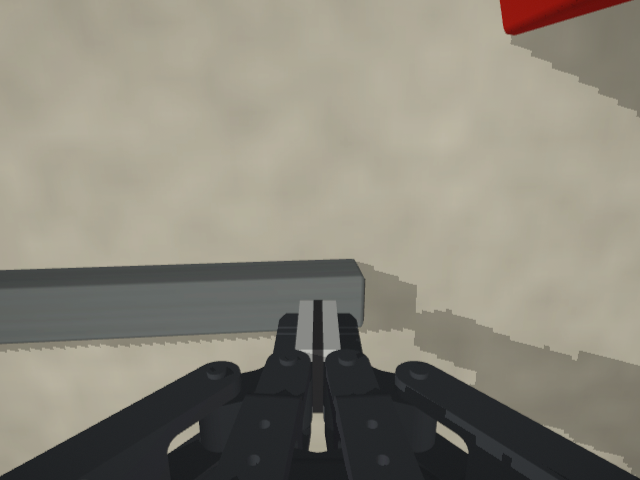

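```bash
python3 - <<'E'
from h import *
np.set_printoptions(precision=1,suppress=True)
s=optics.snapshot("wrist"); st=status.sense(); p=st["ee_pos"]
print("R",np.array(s["R"]),s["camera_matrix"])
for z in (0,19,40): print("tcp+z",z,proj(s,np.array(p)+[0,0,z]))
for px in((357,262),(364,277),(362,325),(0,270),(0,285),(0,330),(0,342)):print(px,atz(s,px,0),atz(s,px,25))
E
```

```text
R [[-0.  -1.  -0. ]
 [-1.   0.   0.3]
 [-0.3  0.  -1. ]] [[413.9   0.  317.4]
 [  0.  413.9 243.2]
 [  0.    0.    1. ]]
tcp+z 0 [318.9 284.9]
tcp+z 19 [319.1 302.9]
tcp+z 40 [319.3 327.9]
(357, 262) [ 583.5 -282.1    0. ] [ 592.5 -279.8   25. ]
(364, 277) [ 575.6 -285.5    0. ] [ 585.7 -282.8   25. ]
(362, 325) [ 549.4 -284.7   -0. ] [ 563.  -282.1   25. ]
(0, 270) [ 583.8 -108.5    0. ] [ 592.8 -129.3   25. ]
(0, 285) [ 576.  -106.5    0. ] [ 586.  -127.5   25. ]
(0, 330) [ 551.4 -100.3   -0. ] [ 564.7 -122.1   25. ]
(0, 342) [544.5 -98.5   0. ] [ 558.7 -120.6   25. ]
```

The second wrist view shows the fingers ending at row 300 in front of the bar's top face, with the tail still at column 362. So the shut fingertips passed over the bar, and they must end about 16 mm above the reported TCP. I'm backing off and going lower.

arm_command(motion=[0,0,0,0,0,0.1,0,0,0,0,0,-0.7,0.1,0,0,0,0,0,-0.8,0,0,0,0,0,0,-0.6,0,0,0,0,0,0,0,0,0,0,0,0,0,-0.3,0,0,0,0,0,0,-0.2,0,0,0,0,0,0,-0.07,0,0,0,0,0,0,0,0])

```text
$.motion: bad value
```

```bash
python3 - <<'E'
from h import *
np.set_printoptions(precision=1,suppress=True)
s=optics.snapshot("wrist"); st=status.sense(); print(st["ee_pos"],st["ft_force"],st["finger_gap"],st["joint_pos"])
a=s["image"][200:400,180:460]; 
s2=optics.snapshot("scene"); p=proj(s2,st["ee_pos"]); print(p); x,y=map(int,p)
b=cv2.resize(s2["image"][y-70:y+30,x-60:x+80],None,fx=4,fy=4,interpolation=cv2.INTER_CUBIC)
cv2.circle(b,(int((p[0]-x+60)*4),int((p[1]-y+70)*4)),4,(0,0,255),-1)
cv2.imwrite("pics/s3.png",b)
E
```

```text
[ 577.7 -263.5   13.5] [ 0.3  0.1 -0. ] 0.005765718335150442 [-0.4  0.6  1.7  0.   0.8  1.2]
[262.2 317.7]
```

View pics/s3.png

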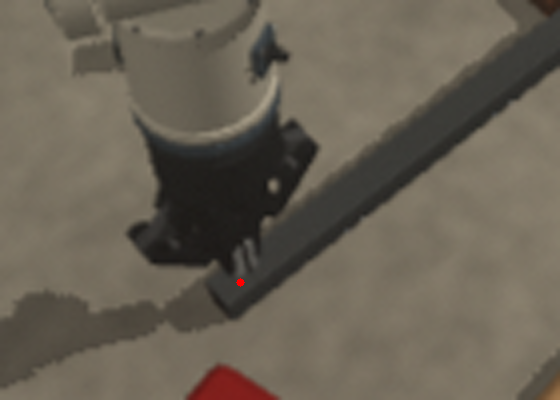

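The scene crop shows the fingertips over the tail of the bar, with the reported TCP dot beyond them. That confirms the offset, so I'm retreating, with the row count fixed.

arm_command(motion=[0,0,0,0,0,0.1,0,0,0,0,0,-0.7,0.1,0,0,0,0,0,-0.8,0,0,0,0,0,0,-0.5,0,0,0,0,0,0,0,-0.2,0,0,0,0,0,0,-0.2,0,0,0,0,0,0,-0.1,0,0,0,0,0,0,-0.1,0,0,0,0,0,0,0,0])

```text
clock: 7.12
ee_pos: [577.0, -322.2, 0.4]
orientation: [-0.001, 1.0, -0.012, -0.001]
ft_force: [-0.5, -0.1, 0.1]
finger_gap: -0.003
grip_force: 0.0
```

arm_command(motion=[0,0,0,0,0,-0.07,0,0,0,0,0,0,-0.07,0,0,0,0,0,0,-0.06,0,0,0,0,0,0,-0.06,0,0,0,0,0,0,0,0])

```text
clock: 7.53
ee_pos: [577.5, -323.2, -6.7]
orientation: [-0.0, 1.0, -0.012, -0.0]
ft_force: [-0.0, 0.2, 0.1]
finger_gap: -0.001
grip_force: 0.0
```

```bash
python3 - <<'E'
from h import *
np.set_printoptions(precision=2,suppress=True)
st=status.sense(); print(st["ee_pos"],st["ft_force"],st["torque"])
s=optics.snapshot("wrist")
a=s["image"][210:410,180:460]
s2=optics.snapshot("scene"); p=proj(s2,st["ee_pos"]); print(p); x,y=map(int,p)
b=s2["image"][y-70:y+30,x-60:x+80]
b=cv2.resize(b,None,fx=2,fy=2,interpolation=cv2.INTER_CUBIC)
cv2.imwrite("pics/s4.png",cv2.resize(np.vstack([a,b]),None,fx=1.4,fy=1.4))
E
```

```text
[ 577.53 -323.22   -6.65] [-0.03  0.21  0.12] [0.   0.02 0.03]
[244.47 335.21]
```

View pics/s4.png

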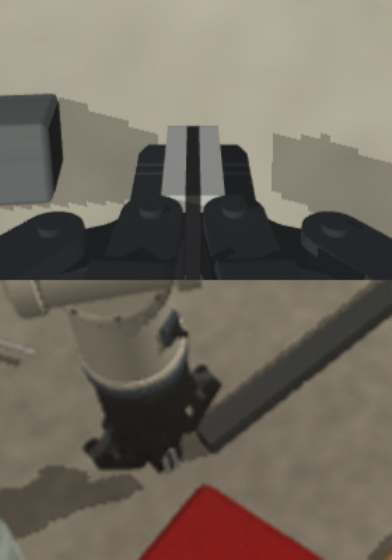

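There's no contact at TCP z −6.7, and the crop shows the finger ends just above the bench and below the bar's top. I'm pushing now.

arm_command(motion=[0,0,0,0,0.22,0,0,0,0,0,0,0.22,0,0,0,0,0,0,0.22,0,0,0,0,0,0,0.15,0,0,0,0,0,0.002,0.1,0,0,0,0,0,0.002,0.1,0,0,0,0,0,0.002,0.1,0,0,0,0,0,0.002,0.1,0,0,0,0,0,0.002,0.1,0,0,0,0,0,0.002,0.1,0,0,0,0,0,0.002,0.1,0,0,0,0,0,0.002,0.1,0,0])

```text
clock: 8.63
ee_pos: [578.3, -275.0, -6.2]
orientation: [0.0, 1.0, -0.012, 0.0]
ft_force: [0.4, -0.9, 2.2]
finger_gap: -0.0
grip_force: 1.0
```

```bash
python3 look.py
```

```text
wrist drawbar_tail 0.66 [332.6 298.9] z0 [ 574. -281.    0.] z32 [ 588.9 -280.    32. ]
top drawbar_nose 0.64 [245.  203.6] z0 [600.6 172.8   0. ] z32 [592.3 169.1  32. ]
scene drawbar_tail 0.75 [256.5 323.2] z0 [ 573.9 -280.9    0. ] z32 [ 589.3 -288.3   32. ]
scene drawbar_nose 0.81 [383.  229.7] z0 [577.3 197.1   0. ] z32 [592.6 174.9  32. ]
9.0333 [ 578.3 -275.1   -6.2] [0.4 0.1 1.3]
```

There's still no motion, only a small upward force of about 2 N: the fingers are sliding on the bar's top at TCP z ≈ −6. So the shut fingertips are about 32 mm above the reported TCP, which fits both cameras if the front of the finger is at x+11. I'm retreating to go lower, feeling for the bench on the way.

arm_command(motion=[0,0,0,0,0,0.15,0,0,0,0,0,-0.8,0,0,0,0,0,-0.02,-0.9,0,0,0,0,0,-0.02,-0.1,0,0,0,0,0,0,0,-0.25,0,0,0,0,0,0,-0.2,0,0,0,0,0,0,-0.1,0,0,0,0,0,0,-0.1,0,0,0,0,0,0,0,0])

```text
clock: 9.78
ee_pos: [576.4, -327.9, -22.4]
orientation: [-0.0, 1.0, -0.012, -0.001]
ft_force: [-0.3, 0.2, -0.0]
finger_gap: -0.003
grip_force: 0.0
```

No contact at −22.4, so the offset is confirmed. Pushing again.

arm_command(motion=[0,0,0,0,0.25,0,0,0,0,0,0,0.25,0,0,0,0,0,0,0.25,0,0,0,0,0,0,0.15,0,0,0,0,0,0.002,0.1,0,0,0,0,0,0.002,0.1,0,0,0,0,0,0.002,0.1,0,0,0,0,0,0.002,0.1,0,0,0,0,0,0.002,0.1,0,0,0,0,0,0.002,0.1,0,0,0,0,0,0.002,0.1,0,0,0,0,0,0.002,0.1,0,0])

```text
clock: 10.78
ee_pos: [577.6, -278.1, -21.2]
orientation: [0.0, 1.0, -0.012, 0.0]
ft_force: [-0.1, -5.1, 1.1]
finger_gap: -0.004
grip_force: 2.5
```

```bash
python3 look.py
```

```text
wrist drawbar_tail 0.95 [280.7 315.7] z0 [ 573.3 -262.2    0. ] z32 [ 589.6 -265.8   32. ]
top drawbar_nose 0.64 [234.  205.4] z0 [595.5 199.2   0. ] z32 [587.3 194.9  32. ]
scene drawbar_tail 0.58 [263.4 317.5] z0 [ 572.6 -257.4    0. ] z32 [ 588.1 -265.5   32. ]
scene drawbar_nose 0.64 [385.9 223.5] z0 [566.3 221.8   0. ] z32 [582.  198.9  32. ]
11.1833 [ 577.3 -277.8  -21.5] [ 0.3 -0.8  0.3]
```

arm_command(motion=[0,0,0,0.002,0.1,0,0,0,0,0,0.002,0.1,0,0,0,0,0,0.002,0.1,0,0,0,0,0,0,0,0,0])

```text
clock: 11.52
ee_pos: [577.4, -268.4, -21.4]
orientation: [-0.0, 1.0, -0.012, -0.0]
ft_force: [-0.4, -2.6, 0.1]
finger_gap: -0.002
grip_force: 1.0
```

```bash
cat > look.py <<'E'
from h import *
np.set_printoptions(precision=1,suppress=True)
L={}
for c in("wrist","scene"):
    s=optics.snapshot(c)
    for n in ("drawbar_tail","drawbar_nose"):
        if c=="wrist" and n!="drawbar_tail": continue
        for q in optics.pinpoint(c,n)[:1]:
            L[c,n]=ray(s,q["position"]); c0,d=L[c,n]
            o=c0+d*(577+(10 if n[-1]=='e' else 0)-c0[0])/d[0]; print(c,n,round(q["p"],2),"on bar plane:",o)
def tri(*rs):
    A=sum(np.eye(3)-np.outer(d,d) for c,d in rs); b=sum((np.eye(3)-np.outer(d,d))@c for c,d in rs); return np.linalg.solve(A,b)
if ("wrist","drawbar_tail") in L and ("scene","drawbar_tail") in L: print("tri tail",tri(L["wrist","drawbar_tail"],L["scene","drawbar_tail"]))
st=status.sense(); print(st["clock"],st["ee_pos"],st["ft_force"])
E
python3 look.py
```

```text
wrist drawbar_tail 0.88 on bar plane: [ 577.  -252.8    5.8]
scene drawbar_tail 0.58 on bar plane: [ 577.  -259.7   11.8]
scene drawbar_nose 0.96 on bar plane: [587.  209.7  38.6]
tri tail [ 555.3 -247.9  -35.1]
11.7667 [ 577.5 -268.7  -21.4] [ 0.4 -0.   0.1]
```

arm_command(motion=[0,0,0,0.002,0.1,0,0,0,0,0,0.002,0.1,0,0,0,0,0,0.002,0.1,0,0,0,0,0,0,0,0,0])

```text
clock: 12.1
ee_pos: [577.7, -259.5, -21.4]
orientation: [-0.0, 1.0, -0.012, -0.0]
ft_force: [-0.2, -2.2, -0.3]
finger_gap: 0.0
grip_force: 1.1
```

```bash
python3 look.py
```

```text
wrist drawbar_tail 0.78 on bar plane: [ 577.  -243.     4.1]
scene drawbar_tail 0.85 on bar plane: [ 577.  -239.     1.4]
scene drawbar_nose 0.91 on bar plane: [587.  207.   45.7]
tri tail [ 588.7 -245.7   26.6]
12.35 [ 577.7 -259.8  -21.4] [ 0.1  0.  -0.5]
```

arm_command(motion=[0,0,0,0.002,0.1,0,0,0,0,0,0.002,0.1,0,0,0,0,0,0,0,0,0])

```text
clock: 12.6
ee_pos: [577.9, -253.7, -21.3]
orientation: [-0.0, 1.0, -0.012, -0.0]
ft_force: [0.1, -2.3, 0.3]
finger_gap: 0.002
grip_force: 1.3
```

```bash
python3 look.py
```

```text
wrist drawbar_tail 0.89 on bar plane: [ 577.  -237.7    3. ]
scene drawbar_tail 0.81 on bar plane: [ 577.  -237.3   -5.6]
scene drawbar_nose 0.7 on bar plane: [587.   72.8  19.1]
tri tail [ 575.6 -237.3   -4. ]
12.85 [ 577.8 -253.9  -21.4] [-0.2 -1.7  0.4]
```

arm_command(motion=[0,0,0,0.002,0.09,0,0,0,0,0,0.002,0.09,0,0,0,0,0,0,0,0,0])

```text
clock: 13.1
ee_pos: [578.1, -248.3, -21.3]
orientation: [-0.0, 1.0, -0.012, -0.0]
ft_force: [1.0, -2.9, -1.2]
finger_gap: 0.0
grip_force: 1.4
```

```bash
python3 look.py
```

```text
wrist drawbar_tail 0.86 on bar plane: [ 577.  -232.7    5.5]
scene drawbar_tail 0.94 on bar plane: [ 577.  -234.1   10.2]
scene drawbar_nose 0.9 on bar plane: [587.  215.9  44.7]
tri tail [ 574.3 -232.1    2.3]
13.35 [ 578.  -248.5  -21.3] [-0.9 -2.8 -0. ]
```

arm_command(motion=[0,0,0,0.002,0.08,0,0,0,0,0,0.002,0.08,0,0,0,0,0,0,0,0,0])

```text
clock: 13.6
ee_pos: [578.2, -243.6, -21.3]
orientation: [-0.0, 1.0, -0.012, -0.0]
ft_force: [-0.3, -2.8, -1.0]
finger_gap: -0.001
grip_force: 1.5
```

```bash
python3 look.py
```

```text
wrist drawbar_tail 0.62 on bar plane: [ 577.  -227.4    5.9]
scene drawbar_tail 0.68 on bar plane: [ 577.  -223.1    6.1]
scene drawbar_nose 0.74 on bar plane: [587.  231.   38.1]
tri tail [ 589.1 -230.2   30.4]
13.85 [ 578.1 -243.7  -21.3] [-0.1 -2.3 -0.6]
```

arm_command(motion=[0,0,0,0.002,0.07,0,0,0,0,0,0.002,0.07,0,0,0,0,0,0,0,0,0])

```text
clock: 14.1
ee_pos: [578.3, -239.4, -21.3]
orientation: [-0.0, 1.0, -0.012, -0.0]
ft_force: [0.1, -3.1, -0.5]
finger_gap: 0.004
grip_force: 1.6
```

```bash
python3 look.py
```

```text
wrist drawbar_tail 0.78 on bar plane: [ 577.  -222.9    3.1]
scene drawbar_tail 0.74 on bar plane: [ 577.  -218.3  -12.9]
scene drawbar_nose 0.58 on bar plane: [587.  218.8  48. ]
tri tail [ 585.2 -224.6   12.1]
14.35 [ 578.2 -239.5  -21.4] [ 0.1 -3.5  0. ]
```

arm_command(motion=[0,0,0,0.002,0.07,0,0,0,0,0,0.002,0.07,0,0,0,0,0,0,0,0,0])

```text
clock: 14.6
ee_pos: [578.4, -235.2, -21.3]
orientation: [-0.0, 1.0, -0.012, 0.0]
ft_force: [-0.1, -2.9, 0.2]
finger_gap: 0.001
grip_force: 1.7
```

```bash
python3 look.py
```

```text
wrist drawbar_tail 0.62 on bar plane: [ 577.  -218.6    5. ]
scene drawbar_tail 0.85 on bar plane: [ 577.  -224.4   24.2]
scene drawbar_nose 0.89 on bar plane: [587.  231.   46.3]
tri tail [ 567.5 -216.8   -4.7]
14.85 [ 578.3 -235.3  -21.4] [ 0.3 -1.4 -0.3]
```

arm_command(motion=[0,0,0,0.002,0.07,0,0,0,0,0,0.002,0.07,0,0,0,0,0,0,0,0,0])

```text
clock: 15.1
ee_pos: [578.6, -231.0, -21.3]
orientation: [-0.0, 1.0, -0.012, 0.0]
ft_force: [-0.2, -2.6, 0.6]
finger_gap: -0.001
grip_force: 1.7
```

```bash
python3 look.py
```

```text
wrist drawbar_tail 0.71 on bar plane: [ 577.  -214.2    1.8]
scene drawbar_tail 0.65 on bar plane: [ 577.  -221.8   12.6]
scene drawbar_nose 0.63 on bar plane: [587.  232.6  49.2]
tri tail [ 560.  -210.5  -27.5]
15.35 [ 578.5 -231.1  -21.4] [ 0.  -3.5  0.4]
```

arm_command(motion=[0,0,0,0.002,0.07,0,0,0,0,0,0.002,0.07,0,0,0,0,0,0,0,0,0])

```text
clock: 15.6
ee_pos: [578.7, -226.8, -21.3]
orientation: [-0.0, 1.0, -0.012, -0.0]
ft_force: [1.0, -3.9, 0.0]
finger_gap: -0.002
grip_force: 1.7
```

```bash
python3 look.py
```

```text
wrist drawbar_tail 0.83 on bar plane: [ 577.  -211.2    5.4]
scene drawbar_nose 0.78 on bar plane: [587.  256.2  45.4]
15.85 [ 578.6 -226.9  -21.4] [ 0.1 -2.1  0.6]
```

arm_command(motion=[0,0,0,0,-0.12,0,0,0,0,0,0,-0.12,0,0,0,0,0,0,0,0,0,0,0,0,0,0,0,0])

```text
clock: 16.18
ee_pos: [578.6, -234.4, -21.4]
orientation: [-0.0, 1.0, -0.013, -0.0]
ft_force: [-0.4, 0.2, 0.7]
finger_gap: 0.003
grip_force: 0.1
```

```bash
python3 look.py
```

```text
wrist drawbar_tail 0.6 on bar plane: [ 577.  -212.6   31.2]
scene drawbar_tail 0.64 on bar plane: [ 577.  -208.7   23.7]
scene drawbar_nose 0.27 on bar plane: [ 587.    73.8 -607.2]
tri tail [ 590.4 -217.    52. ]
16.4333 [ 578.6 -234.2  -21.3] [ 0.   0.1 -0.4]
```

The tail rose to about 31 mm on release, so the bar has tipped to near level. I'm checking it again after it settles and viewing the wrist picture.

arm_command(motion=[0,0,0,0,-0.3,0,0,0,0,0,0,-0.3,0,0,0,0,0,0,0,0,0,0,0,0,0,0,0,0])

```text
clock: 16.77
ee_pos: [578.7, -253.3, -21.3]
orientation: [0.0, 1.0, -0.013, 0.0]
ft_force: [0.4, -1.7, -0.1]
finger_gap: -0.002
grip_force: 0.0
```

```bash
python3 - <<'E'
from h import *
np.set_printoptions(precision=1,suppress=True)
for i in range(3):
    s=optics.snapshot("wrist")
    for q in optics.pinpoint("wrist","drawbar_tail")[:1]:
        c0,d=ray(s,q["position"]); print(q["p"],q["position"],c0+d*(577-c0[0])/d[0])
for z in (0,20,32,44): print(z,proj(s,[577,-212,z]))
cv2.imwrite("pics/w5.png",s["image"])
E
```

```text
0.87 [181.3, 388.7] [ 577.  -212.4   50.1]
0.79 [183.1, 384.7] [ 577.  -211.8   48.3]
0.61 [185.3, 382.5] [ 577.  -211.8   47.3]
0 [221.1 311.1]
20 [208.9 336.1]
32 [199.9 354.3]
44 [189.3 375.9]
```

View pics/w5.png

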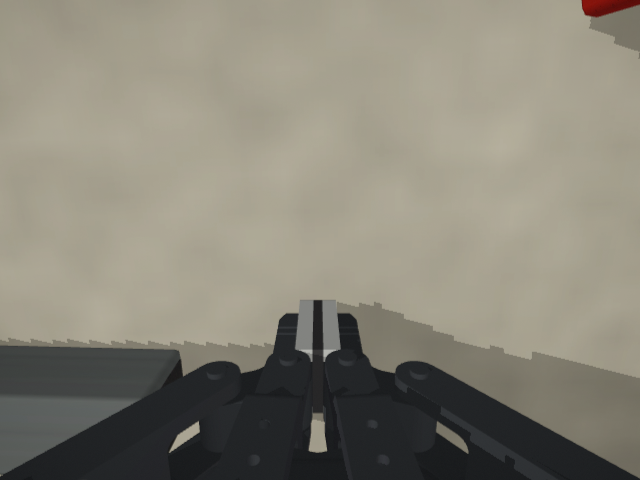

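The wrist view shows the tail raised: its lower corner is at (181,350), its upper corner near (150,397), about z 45. So it looks slightly nose-down on the strip. I'll measure the tilt from the edges after a pause.

arm_command(motion=[0,0,0,0,0,0,0,0,0,0,0,0,0,0,0,0,0,0,0,0,0,0,0,0,0,0,0,0])

```text
clock: 17.4
ee_pos: [578.7, -252.2, -21.3]
orientation: [-0.0, 1.0, -0.012, 0.0]
ft_force: [-0.7, 0.3, 0.3]
finger_gap: 0.0
grip_force: 0.0
```

```bash
cat > tilt.py <<'E'
from h import *
from scipy.optimize import least_squares
np.set_printoptions(precision=3,suppress=True)
# bar edges: column profiles in wrist picture -> fit (x at tail, z at tail) using lower & upper edge of the +x side face, near tail
s=optics.snapshot("wrist"); g=cv2.GaussianBlur(s["image"],(3,3),0).astype(float).mean(2)
for c in (20,60,100,140):
    p=g[300:470,c]; d=np.diff(p); 
    k=[i+300.5 for i in np.argsort(-abs(d))[:6]]; print(c,sorted(k),d[np.argsort(-abs(d))[:6]])
m=optics.regions_of("wrist","drawbar")
if m:
    px=m[0]["pixels"]; print([ (c,int(np.nonzero(px[:,c])[0].min())) for c in (10,40,80,120,160) if px[:,c].any()],m[0]["bbox"],m[0]["p"])
for x,z in((589.5,32),(589.5,40),(589.5,48),(589.5,57),(589.5,65),(589.5,73)):print(x,z,[proj(s,[x,y,z]) for y in(-212,-180)])
print(status.sense()["clock"])
E
python3 tilt.py
```

```text
20 [np.float64(339.5), np.float64(340.5), np.float64(346.5), np.float64(347.5), np.float64(464.5), np.float64(465.5)] [-24.    -21.333 -18.    -17.333 -16.333 -12.   ]
60 [np.float64(340.5), np.float64(341.5), np.float64(347.5), np.float64(348.5), np.float64(442.5), np.float64(443.5)] [-24.667 -22.    -18.667 -17.667 -14.    -12.667]
100 [np.float64(341.5), np.float64(342.5), np.float64(348.5), np.float64(349.5), np.float64(420.5), np.float64(421.5)] [-27.    -21.333 -19.333 -18.    -15.    -12.667]
140 [np.float64(342.5), np.float64(343.5), np.float64(349.5), np.float64(350.5), np.float64(398.5), np.float64(399.5)] [-26.667 -18.667 -13.667 -12.333 -11.333  -9.667]
[(10, 348), (40, 348), (80, 349), (120, 351), (160, 352)] [0.1, 347.9, 176.7, 128.8] 0.73
589.5 32 [array([195.688, 321.093]), array([ 98.182, 323.351])]
589.5 40 [array([188.397, 333.432]), array([ 85.076, 335.801])]
589.5 48 [array([180.176, 347.344]), array([ 70.303, 349.835])]
589.5 57 [array([169.58 , 365.277]), array([ 51.265, 367.921])]
589.5 65 [array([158.686, 383.714]), array([ 31.699, 386.509])]
589.5 73 [array([146.059, 405.084]), array([  9.028, 408.046])]
17.5
```

The edges give about 0.055 rad nose-down, stable on the strip, so the bar went a few mm too far. I'm going round to the nose to nudge it back slightly.

arm_command(motion=[0,0,0,0,-0.1,1,0,0,0,0,0,0,1,0,0,0,0,0,0,1,0,0,0,0,0,0.3,0.5,0,0,0,0,0.04,1,0.1,0,0,0,0,0.04,1,0,0,0,0,0,0.04,1,0,0,0,0,0,0.04,1,0,0,0,0,0,0.04,1,0,0,0,0,0,0.04,1,0,0,0,0,0,0.04,1,0,0,0,0,0,0.04,1,0,0])

```text
clock: 18.5
ee_pos: [587.6, -4.3, 86.3]
orientation: [-0.0, 1.0, -0.012, -0.0]
ft_force: [0.2, 0.2, -0.2]
finger_gap: 0.0
grip_force: 0.0
```

arm_command(motion=[0,0,0,0.03,1,0,0,0,0,0,0.03,1,0,0,0,0,0,0.03,1,0,0,0,0,0,0.03,1,0,0,0,0,0,0.03,1,0,0,0,0,0,0.03,1,0,0,0,0,0,0,1,0,0,0,0,0,0,1,0,0,0,0,0,0,1,0,0,0,0,0,0,0.6,0,0,0,0,0,0,0,0,0])

```text
clock: 19.42
ee_pos: [592.8, 285.8, 86.2]
orientation: [-0.001, 1.0, -0.011, 0.0]
ft_force: [-1.2, -0.2, -0.4]
finger_gap: -0.001
grip_force: 0.0
```

```bash
python3 - <<'E'
from h import *
np.set_printoptions(precision=1,suppress=True)
st=status.sense(); print(st["clock"],st["ee_pos"],st["orientation"])
s=optics.snapshot("wrist"); cv2.imwrite("pics/w6.png",s["image"])
for i in range(2):
    for q in optics.pinpoint("wrist","drawbar_nose")[:1]: print(q["p"],q["position"],[atz(s,q["position"],z) for z in(20,32)])
    if i==0: s=optics.snapshot("wrist")
for q in optics.pinpoint("wrist","fulcrum")[:1]: print("ful",q["p"],q["position"],atz(s,q["position"],0))
E
```

```text
19.4167 [592.8 285.8  86.2] [-0.  1. -0.  0.]
0.73 [393.6, 241.9] [array([592.1, 240.2,  20. ]), array([595.8, 242.4,  32. ])]
0.77 [386.0, 243.0] [array([591.3, 241.2,  20. ]), array([595.1, 243.2,  32. ])]
ful 0.52 [51.8, 298.7] [550.4 466.9   0. ]
```

arm_command(motion=[0,0,0,-0.06,0.2,-0.6,0,0,0,0,0,0,-0.8,0,0,0,0,0,0,-0.8,0,0,0,0,0,0,-0.7,0,0,0,0,0,0,-0.45,0,0,0,0,0,0,0,0])

```text
clock: 20.17
ee_pos: [589.9, 285.8, -16.8]
orientation: [0.001, 1.0, -0.013, -0.002]
ft_force: [-1.1, 0.6, 0.4]
finger_gap: -0.001
grip_force: 0.0
```

```bash
python3 - <<'E'
from h import *
np.set_printoptions(precision=1,suppress=True)
st=status.sense(); print(st["clock"],st["ee_pos"])
for i in range(2):
    s=optics.snapshot("wrist")
    for q in optics.pinpoint("wrist","drawbar_nose")[:1]:
        c0,d=ray(s,q["position"]); print(q["p"],q["position"],c0+d*(589-c0[0])/d[0])
cv2.imwrite("pics/w7.png",s["image"])
for z in (8,20,32,44): print(z,proj(s,[589,241,z]))
E
```

```text
20.1667 [589.9 285.8 -16.8]
0.69 [437.6, 311.6] [589.  239.3  10.7]
0.85 [440.1, 309.4] [589.  237.8   7.9]
8 [432.3 309.7]
20 [440.7 323.9]
32 [450.4 340.3]
44 [461.7 359.5]
```

View pics/w7.png

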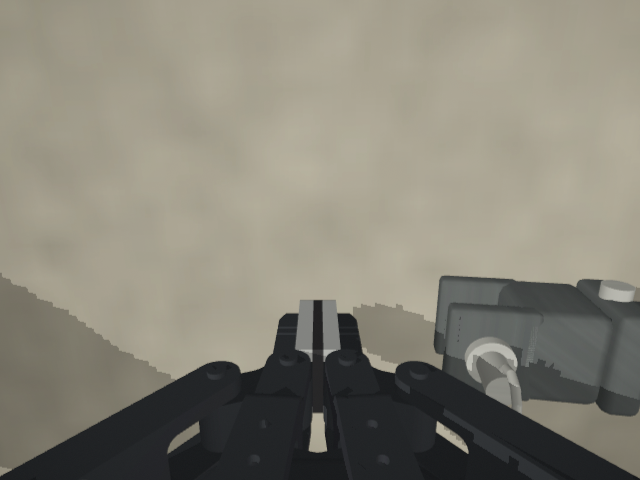

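The wrist view shows the nose fork at (437–450, 277–390) px, clear to the right of the fingers, and it looks low. I'll work out its height from the fork's plate corners.

```bash
python3 - <<'E'
from h import *
from scipy.optimize import least_squares
np.set_printoptions(precision=2,suppress=True)
s=optics.snapshot("wrist")
# lower plate tip corners: (441,277) outer, (436,353) inner
def f(p,dz): return np.r_[proj(s,[p[0]+17,p[1]-.4,p[2]+dz])-[441,277],proj(s,[p[0]-17,p[1]+.4,p[2]+dz])-[436,353]]
for dz in(-5,0):
    r=least_squares(f,[589,241,20],args=(dz,)); print(dz,"nose x,y,z",r.x,"res",r.fun)
r2=[]
for c in("top","scene"):
    q=optics.snapshot(c)
    for n in("drawbar_nose","drawbar_tail"):
        for o in optics.pinpoint(c,n)[:1]:
            r2.append((n,ray(q,o["position"]))); c0,d=r2[-1][1]; print(c,n,round(o["p"],2),c0+d*((589 if "nose" in n else 576)-c0[0])/d[0])
g=s["image"].astype(int).mean(2)
for col in(445,460,480,500,520,540,560,580,600): print(col,[i+262 for i in range(60) if abs(g[262+i+1,col]-g[262+i-1,col])>25])
E
```

```text
-5 nose x,y,z [587.79 239.6   15.81] res [ 0.96  0.09 -1.02 -0.09]
0 nose x,y,z [587.79 239.6   10.81] res [ 0.96  0.09 -1.02 -0.09]
top drawbar_nose 0.77 [589.   240.26 -10.84]
top drawbar_tail 0.74 [ 576.   -203.99   86.71]
scene drawbar_nose 0.76 [589.   240.59  -8.05]
scene drawbar_tail 0.85 [ 576.   -208.86   84.62]
445 [275, 276, 277]
460 [276, 277, 278, 303]
480 [277, 278, 279, 304, 305]
500 [278, 279, 280]
520 [281, 282, 283]
540 [282, 283, 284]
560 [283, 284, 285]
580 [280, 281]
600 [280, 281, 282, 283, 298, 299]
```

arm_command(motion=[0,0,0,-0.03,-0.3,0,0,0,0,0,-0.02,-0.25,0,0,0,0,0,0,-0.2,0,0,0,0,0,0,-0.1,0,0,0,0,0,0,-0.1,0,0,0,0,0,0,-0.1,0,0,0,0,0,0,-0.1,0,0,0,0,0,0,0,0,0])

```text
clock: 21.38
ee_pos: [590.7, 253.2, -13.6]
orientation: [-0.0, 1.0, -0.012, 0.0]
ft_force: [-0.5, 2.3, -1.2]
finger_gap: -0.002
grip_force: 0.9
```

arm_command(motion=[0,0,0,0,0.15,0,0,0,0,0,0,0.3,0,0,0,0,0,0,0.3,0,0,0,0,0,0,0.3,0,0,0,0,0,0,0,0,0])

```text
clock: 21.8
ee_pos: [590.5, 287.0, -13.7]
orientation: [-0.0, 1.0, -0.012, 0.0]
ft_force: [-0.4, -0.3, -0.1]
finger_gap: -0.005
grip_force: 0.0
```

```bash
cat > nose.py <<'E'
from h import *
np.set_printoptions(precision=1,suppress=True)
for i in range(2):
    s=optics.snapshot("wrist")
    for q in optics.pinpoint("wrist","drawbar_nose")[:1]:
        c0,d=ray(s,q["position"]); print(round(q["p"],2),q["position"],c0+d*(589-c0[0])/d[0])
for c in("scene",):
    q=optics.snapshot(c)
    for n in("drawbar_nose","drawbar_tail"):
        for o in optics.pinpoint(c,n)[:1]:
            c0,d=ray(q,o["position"]); print(c,n,round(o["p"],2),c0+d*((589 if "nose" in n else 576)-c0[0])/d[0])
g=s["image"].astype(int).mean(2)
for col in(445,460,480,500,520,540,560): print(col,[i+240 for i in range(120) if abs(g[240+i+1,col]-g[240+i-1,col])>30])
st=status.sense(); print(st["clock"],st["ee_pos"],st["ft_force"])
E
python3 nose.py
```

```text
0.71 [449.0, 314.3] [589.  236.4  15. ]
0.64 [445.2, 321.5] [589.  238.2  21.2]
scene drawbar_nose 0.69 [589.  235.9  24.1]
scene drawbar_tail 0.62 [ 576.  -213.4   55.2]
445 [346]
460 [281, 282]
480 [281, 282, 283]
500 [282, 283, 284, 313, 350, 351]
520 [283, 284, 356, 357]
540 [286, 287]
560 [286, 287, 288]
22.15 [590.3 284.3 -13.9] [-0.3  0.9  0.5]
```

arm_command(motion=[0,0,0,-0.03,-0.3,0,0,0,0,0,-0.02,-0.25,0,0,0,0,0,0,-0.2,0,0,0,0,0,0,-0.13,0,0,0,0,0,0,-0.1,0,0,0,0,0,0,-0.1,0,0,0,0,0,0,-0.1,0,0,0,0,0,0,0,0,0])

```text
clock: 22.82
ee_pos: [589.1, 249.0, -13.6]
orientation: [-0.0, 1.0, -0.012, 0.0]
ft_force: [0.3, 3.0, 1.9]
finger_gap: 0.0
grip_force: 1.5
```

arm_command(motion=[0,0,0,0,0.15,0,0,0,0,0,0,0.3,0,0,0,0,0,0,0.3,0,0,0,0,0,0,0.3,0,0,0,0,0,0,0,0,0,0,0,0,0,0,0,0])

```text
clock: 23.32
ee_pos: [588.6, 281.7, -14.0]
orientation: [0.0, 1.0, -0.012, -0.0]
ft_force: [-0.3, 0.2, -0.3]
finger_gap: 0.004
grip_force: 0.0
```

```bash
python3 nose.py
```

```text
0.78 [500.1, 360.2] [589.  225.9  49.5]
0.81 [497.2, 361.3] [589.  226.3  50.2]
scene drawbar_nose 0.88 [589.  229.8  29.3]
scene drawbar_tail 0.58 [ 576.  -231.2   30.5]
445 [326]
460 [334]
480 [344]
500 [312, 313, 314]
520 [310, 311]
540 [309, 310, 357, 358]
560 [308, 309]
23.6667 [588.9 280.5 -13.8] [-0.7 -0.4  0.3]
```

The bar now reads nose-up with its tail down, so the balance lies about 4–5 mm forward of here. I'll check it settled while lifting, then return to the tail for small increments.

arm_command(motion=[0,0,0,0,0.1,1,0,0,0,0,0,0,1,0,0,0,0,0,0,1,0,0,0,0,0,-0.5,0.3,0,0,0,0,-0.02,-1,0,0,0,0,0,-0.02,-1,0,0,0,0,0,-0.02,-1,0,0,0,0,0,-0.02,-1,0,0,0,0,0,-0.02,-1,0,0,0,0,0,-0.02,-1,0,0,0,0,0,-0.02,-1,0,0,0,0,0,-0.02,-1,0,0])

```text
clock: 24.67
ee_pos: [583.3, 26.8, 84.9]
orientation: [0.0, 1.0, -0.012, -0.0]
ft_force: [0.6, 0.3, -0.5]
finger_gap: -0.001
grip_force: 0.0
```

arm_command(motion=[0,0,0,-0.03,-1,0,0,0,0,0,-0.03,-1,0,0,0,0,0,-0.03,-1,0,0,0,0,0,-0.03,-1,0,0,0,0,0,-0.03,-1,0,0,0,0,0,-0.03,-1,0,0,0,0,0,-0.03,-1,0,0,0,0,0,-0.03,-1,0,0,0,0,0,-0.03,-1,0,0,0,0,0,-0.03,-1,0,0,0,0,0,0,0,0,0])

```text
clock: 25.58
ee_pos: [574.4, -276.5, 85.0]
orientation: [0.001, 1.0, -0.014, 0.0]
ft_force: [-0.3, 0.5, 0.3]
finger_gap: 0.001
grip_force: 0.0
```

```bash
cat > fit.py <<'E'
from h import *
from scipy.optimize import least_squares
np.set_printoptions(precision=2,suppress=True)
# tail end corners from wrist mask -> state
st=status.sense(); print(st["clock"],st["ee_pos"])
for i in range(2):
    s=optics.snapshot("wrist")
    for q in optics.pinpoint("wrist","drawbar_tail")[:1]:
        c0,d=ray(s,q["position"]); print(round(q["p"],2),q["position"],c0+d*(575-c0[0])/d[0])
m=optics.regions_of("wrist","drawbar")
if m: print(m[0]["bbox"],m[0]["p"])
g=cv2.GaussianBlur(s["image"],(3,3),0).astype(int).mean(2)
for col in(20,60,100,140,180): 
    d=np.abs(g[2:,col]-g[:-2,col]); print(col,[int(r)+1 for r in range(150,440) if d[r]>22 and d[r]==d[r-2:r+3].max()])
E
python3 fit.py
```

```text
25.5833 [ 574.38 -276.55   85.04]
0.81 [239.1, 239.7] [ 575.   -226.68   10.28]
0.9 [244.8, 237.2] [ 575.   -225.28    6.12]
[0.0, 218.9, 246.7, 60.1] 0.64
20 [225, 276, 293]
60 [224, 275, 289]
100 [223, 273, 288, 421]
140 [223, 272, 284, 399]
180 [222, 271, 283, 377, 432, 437]
```

arm_command(motion=[0,0,0,0.04,0,-0.8,0,0,0,0,0,0,-0.8,0,0,0,0,0,0,-0.8,0,0,0,0,0,0,-0.7,0,0,0,0,0,0,-0.47,0,0,0,0,0,0.25,0,0,0,0,0,0,0.35,0,0,0,0,0,0,0.25,0,0,0,0,0,0,0.2,0,0,0,0,0,0,0.13,0,0,0,0,0,0,0.1,0,0,0,0,0,0,0,0,0])

```text
clock: 26.83
ee_pos: [577.0, -232.5, -21.0]
orientation: [0.0, 1.0, -0.012, 0.001]
ft_force: [0.1, -0.5, 0.2]
finger_gap: -0.004
grip_force: 0.4
```

arm_command(motion=[0,0,0,0,-0.15,0,0,0,0,0,0,-0.3,0,0,0,0,0,0,-0.3,0,0,0,0,0,0,-0.1,0,0,0,0,0,0,0,0,0,0,0,0,0,0,0,0])

```text
clock: 27.33
ee_pos: [576.0, -258.9, -22.1]
orientation: [-0.0, 1.0, -0.013, -0.0]
ft_force: [-1.0, 0.2, 0.3]
finger_gap: 0.002
grip_force: 0.0
```

```bash
cat >> fit.py <<'E'
for x,z in((588,0),(588,20),(588,32),(588,40),(588,48)):print(z,[proj(s,[x+.0254*(y+220),y,z]) for y in(-218,-190)])
E
python3 fit.py
```

```text
27.3333 [ 576.01 -258.9   -22.1 ]
0.79 [179.0, 386.0] [ 575.   -217.37   48.85]
[0.0, 332.7, 188.3, 124.2] 0.72
20 [335]
60 [335]
100 [336, 421]
140 [336, 399]
180 [337, 432]
0 [array([217.28, 281.09]), array([146.92, 281.14])]
20 [array([204.12, 302.9 ]), array([124.53, 302.94])]
32 [array([194.43, 318.96]), array([108.04, 319.01])]
40 [array([187.  , 331.28]), array([ 95.39, 331.34])]
48 [array([178.6, 345.2]), array([ 81.11, 345.25])]
```

```bash
python3 - <<'E'
from h import *
np.set_printoptions(precision=2,suppress=True)
now=status.sense()["ee_pos"]; s=optics.snapshot("wrist")
d=np.array([574.38,-276.55,85.04])-now
for x in(585,587,589): print(x,proj(s,np.array([x,-225.5,0])-d),proj(s,np.array([x+4,-70,17.5])-d),"| want rows 221@245, ~225@20")
g=cv2.GaussianBlur(s["image"],(3,3),0).astype(float).mean(2)
P=[]
for col in range(5,170,5):
    q=g[2:,col]-g[:-2,col]; r=310+np.argmin(q[310:370])
    a,b,c=q[r-1:r+2]; P.append((col,r+1+.5*(a-c)/(a-2*b+c)))
P=np.array(P); k=np.polyfit(P[:,0],P[:,1],1); print("edge",k,np.polyval(k,183),np.std(P[:,1]-np.polyval(k,P[:,0])))
for x in(585.5,587,588.5):
  for z in(32,36,40,44,48):
    t=(z-32)/290; A=proj(s,[x,-217.5,z]);B=proj(s,[x+.0254*28,-189.5,z-28*t]); print(x,z,"tilt %.3f"%t,A,"slope %.4f"%((A[1]-B[1])/(A[0]-B[0])))
E
```

```text
585 [239.17 219.95] [-22.7 226.9] | want rows 221@245, ~225@20
587 [238.92 216.94] [-23.59 223.7 ] | want rows 221@245, ~225@20
589 [238.67 213.91] [-24.48 220.49] | want rows 221@245, ~225@20
edge [ -0.   322.13] 322.03112960549197 0.04220054047388873
585.5 32 tilt 0.000 [194.73 326.25] slope -0.0001
585.5 36 tilt 0.014 [191.16 332.4 ] slope 0.0069
585.5 40 tilt 0.028 [187.37 338.92] slope 0.0143
585.5 44 tilt 0.041 [183.35 345.85] slope 0.0223
585.5 48 tilt 0.055 [179.07 353.21] slope 0.0308
587 32 tilt 0.000 [194.21 322.12] slope -0.0001
587 36 tilt 0.014 [190.61 328.17] slope 0.0067
587 40 tilt 0.028 [186.79 334.59] slope 0.0140
587 44 tilt 0.041 [182.74 341.4 ] slope 0.0218
587 48 tilt 0.055 [178.42 348.65] slope 0.0302
588.5 32 tilt 0.000 [193.69 317.96] slope -0.0001
588.5 36 tilt 0.014 [190.06 323.91] slope 0.0066
588.5 40 tilt 0.028 [186.21 330.22] slope 0.0137
588.5 44 tilt 0.041 [182.12 336.92] slope 0.0214
588.5 48 tilt 0.055 [177.77 344.06] slope 0.0296
```

```bash
cat > ed.py <<'E'
from h import *
np.set_printoptions(precision=1,suppress=True)
s=optics.snapshot("wrist"); g=cv2.GaussianBlur(s["image"],(3,3),0).astype(float).mean(2)
for col in(20,60,100,140,170):
    q=g[2:,col]-g[:-2,col]
    print(col,[(r+1,round(q[r])) for r in range(200,430) if abs(q[r])>8 and abs(q[r])==abs(q[r-2:r+3]).max()], g[[305,330,345,360,390],col])
m=optics.regions_of("wrist","drawbar")
if m: print(m[0]["bbox"],[ (c,int(np.nonzero(m[0]["pixels"][:,c])[0].min())) for c in (20,60,100,140,170) if m[0]["pixels"][:,c].any()])
for q in optics.pinpoint("wrist","drawbar_tail")[:1]: c0,d=ray(s,q["position"]); print(q["position"],c0+d*(575-c0[0])/d[0])
st=status.sense();print(st["clock"],st["ee_pos"])
E
python3 ed.py
```

```text
20 [(323, -61), (361, 12)] [157.   64.7  66.   77.   92.7]
60 [(323, -63), (360, 12), (361, 12)] [162.3  65.7  67.3  80.   94.7]
100 [(323, -64), (360, 12), (361, 12), (421, -39)] [166.3  67.7  69.   81.3  95.7]
140 [(322, -68), (360, 13), (399, -43)] [162.   68.3  69.7  83.3  98. ]
170 [(322, -67), (360, 12), (383, -44)] [159.7  68.7  71.3  83.   37.7]
[1.1, 322.3, 201.4, 110.5] [(20, 323), (60, 323), (100, 323), (140, 323), (170, 323)]
[201.9, 352.8] [ 575.  -218.4   31. ]
27.7833 [ 576.3 -258.1  -21.9]
```

It has settled close to level (tail at z ≈ 31, edge slope ≈ 0). I'm confirming that it's still.

arm_command(motion=[0,0,0,0,0,0,0,0,0,0,0,0,0,0,0,0,0,0,0,0,0,0,0,0,0,0,0,0,0,0,0,0,0,0,0,0,0,0,0,0,0,0])

```text
clock: 28.28
ee_pos: [576.3, -258.3, -21.9]
orientation: [0.0, 1.0, -0.012, 0.0]
ft_force: [0.4, 0.5, -0.6]
finger_gap: -0.004
grip_force: 0.0
```

```bash
python3 ed.py
```

```text
20 [(329, -69), (371, 11)] [156.7  84.   63.3  66.3  94. ]
60 [(329, -63), (371, 12)] [161.7  94.7  65.7  67.7  97. ]
100 [(330, -64), (371, 12), (421, -39)] [165.  101.3  67.3  68.7  98.7]
140 [(330, -63), (372, 12), (399, -42)] [161.7 116.   69.7  70.   99.3]
170 [(330, -63), (383, -14)] [159.  134.3  70.3  64.7  37. ]
[0.1, 328.8, 191.9, 116.7] [(20, 330), (60, 330), (100, 332), (140, 331), (170, 331)]
[197.4, 359.9] [ 575.  -218.4   35.2]
28.4333 [ 576.2 -258.3  -22. ]
```

The bar oscillates lightly and is settling near level (tilt ≈ 0.01). Next I'm fetching the saddle: up, fingers open, and over to it.

arm_command(motion=[0,0,0,0,-0.2,0.6,0,0,0,0,0,0,1,0,0,0,0,0,0,1,0,0,0,0,0,0,1,0.5,0,0,0,-0.4,0.3,0.8,1,0,0,0,-0.7,0.9,0,1,0,0,0,-0.7,0.9,0,1,0,0,0,-0.7,0.9,0,1,0,0,0,-0.7,0.9,0,1,0,0,0,-0.7,0.9,0,1,0,0,0,-0.7,0.9,0,1,0,0,0,-0.7,0.9,0,1])

```text
clock: 29.43
ee_pos: [416.1, -65.3, 110.2]
orientation: [0.0, 1.0, -0.012, 0.0]
ft_force: [-0.2, 0.7, 0.3]
finger_gap: 1.001
grip_force: 0.0
```

arm_command(motion=[0,0,0,-0.7,1,0,1,0,0,0,-0.6,1,0,1,0,0,0,-0.6,1,0,1,0,0,0,-0.6,1,0,1,0,0,0,0,1,0,1,0,0,0,0,1,0,1,0,0,0,0,1,0,1,0,0,0,0,1,0,1,0,0,0,0,1,0,1,0,0,0,0,0.9,0,1,0,0,0,0,0,0,1])

```text
clock: 30.35
ee_pos: [343.3, 235.0, 110.7]
orientation: [-0.001, 1.0, -0.011, 0.001]
ft_force: [0.9, -0.3, 0.9]
finger_gap: 1.0
grip_force: 0.0
```

```bash
python3 - <<'E'
from h import *
np.set_printoptions(precision=1,suppress=True)
st=status.sense(); print(st["clock"],st["ee_pos"],st["orientation"],st["finger_gap"])
s=optics.snapshot("wrist"); cv2.imwrite("pics/w8.png",s["image"])
for q in optics.pinpoint("wrist","saddle")[:2]: print(q["p"],q["position"],atz(s,q["position"],0))
m=optics.regions_of("wrist","saddle")
if m: print(m[0]["bbox"],cv2.minAreaRect(np.argwhere(m[0]["pixels"])[:,::-1].astype(np.float32)))
s2=optics.snapshot("scene")
for n in("drawbar_nose","drawbar_tail"):
    for o in optics.pinpoint("scene",n)[:1]:
        c0,d=ray(s2,o["position"]); print(n,round(o["p"],2),c0+d*((589 if "nose" in n else 576)-c0[0])/d[0])
E
```

```text
30.35 [343.3 235.  110.7] [-0.  1. -0.  0.] 1.0002589050833763
0.73 [320.0, 166.6] [383.9 233.2   0. ]
[287.5, 132.2, 69.4, 73.2] ((324.4116516113281, 169.2847442626953), (66.44876861572266, 60.41364669799805), 77.98851776123047)
drawbar_nose 0.84 [589.  249.4  20.2]
drawbar_tail 0.9 [ 576.  -227.5   51.1]
```

View pics/w8.png

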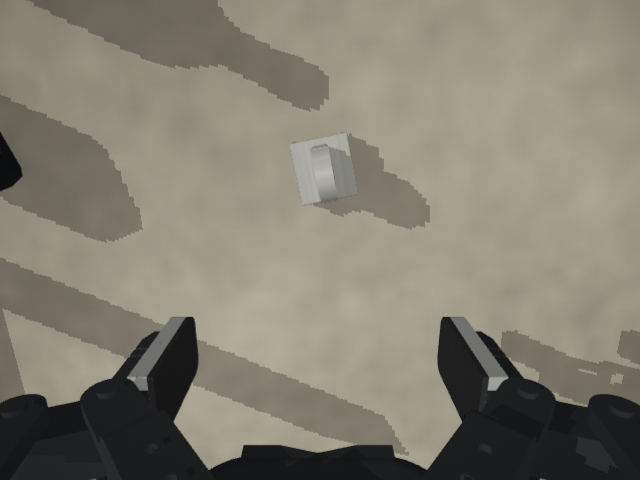

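The wrist view shows the saddle plate with corners (291,143), (346,132), (357,194), (303,205), and the lug along the long, vertical direction. That gives a saddle yaw of ≈ +11°.

```bash
python3 - <<'E'
from h import *
np.set_printoptions(precision=2,suppress=True)
s=optics.snapshot("wrist"); C=np.array([atz(s,p,20)[:2] for p in((291,143),(346,132),(357,194),(303,205))]); print(C,C.mean(0))
for i in range(4): v=C[(i+1)%4]-C[i]; print(np.hypot(*v),np.degrees(np.arctan2(v[1],v[0])))
st=status.sense(); print(st["ee_pos"],st["orientation"],C.mean(0)-st["ee_pos"][:2],st["joint_pos"])
E
```

```text
[[399.92 245.24]
 [405.63 210.92]
 [366.7  204.06]
 [360.41 239.22]] [383.16 224.86]
34.790565635494936 -80.56060140446677
39.531995865376295 -170.00973387900214
35.72124139456011 100.14319915220902
39.972699765964485 8.654017275104078
[342.21 229.74 110.09] [ 0.    1.   -0.01 -0.  ] [40.96 -4.88] [ 0.59  0.14  2.15 -0.    0.85  2.18]
```

arm_command(motion=[0,0,0.092,0.35,0,-0.4,1,0,0,0.092,0.35,0,-0.4,1,0,0,0.092,0.35,0.02,-0.4,1,0,0,0.092,0.35,0,-0.4,1,0,0,0,0,0,-0.6,1,0,0,0,0,0,-0.4,1,0,0,0,0,0,0,1])

```text
clock: 31.28
ee_pos: [383.1, 229.6, 30.2]
orientation: [0.001, 0.997, 0.083, -0.002]
ft_force: [-1.5, 0.6, 0.9]
finger_gap: 0.998
grip_force: 0.0
```

```bash
python3 - <<'E'
from h import *
np.set_printoptions(precision=1,suppress=True)
st=status.sense(); print(st["clock"],st["ee_pos"],st["orientation"],st["finger_gap"])
s=optics.snapshot("wrist"); 
m=optics.regions_of("wrist","saddle")
if m:
    px=m[0]["pixels"].astype(np.uint8); r=cv2.minAreaRect(np.argwhere(px)[:,::-1].astype(np.float32)); print(m[0]["bbox"],m[0]["p"],r,px.sum())
    print(cv2.approxPolyDP(max(cv2.findContours(px,0,2)[0],key=len),4,True)[:,0].tolist())
X,Y,_=st["ee_pos"]; a=np.radians(-np.degrees(0)) 
y=2*np.arctan2(st["orientation"][2],st["orientation"][1]); u=np.array([np.cos(y),np.sin(y)]); v=np.array([-u[1],u[0]])
for x0,y0 in((384,230.5),): print([proj(s,[*(np.array([x0,y0])+sx*u+sy*v),z]) for z,sx,sy in((20,20,18.5),(20,20,-18.5),(0,20,18.5),(0,20,-18.5),(58,16,5),(58,16,-5),(58,-16,5),(58,-16,-5))], np.degrees(y))
E
```

```text
31.2833 [383.1 229.6  30.2] [ 0.   1.   0.1 -0. ] 0.9982530342431655
[277.2, 224.2, 80.1, 107.1] 0.62 ((317.0, 277.5), (107.0, 78.0), 90.0) 6727
[[351, 224], [344, 233], [290, 233], [287, 225], [280, 228], [280, 309], [303, 311], [307, 331], [329, 331], [332, 311], [354, 309], [356, 234]]
[array([278.1, 234.7]), array([357.6, 234.6]), array([281.6, 223.8]), array([354. , 223.6]), array([305. , 272.6]), array([331.3, 272.6]), array([305.8, 346.6]), array([330.6, 346.5])] 9.54741572403333
```

The projection matches the saddle to within 1 mm and the yaw agrees. I'm descending and gripping.

arm_command(motion=[0,0,0,0.04,0.03,-0.4,1,0,0,0,0,0,-0.4,1,0,0,0,0,0,-0.3,1,0,0,0,0,0,-0.1,1,0,0,0,0,0,0,0.6,0,0,0,0,0,0,0.3,0,0,0,0,0,0,0,0,0,0,0,0,0,0,0,0,0,0,0,0,0,0,0,0,0,0,0,0])

```text
clock: 32.22
ee_pos: [385.6, 232.3, -3.6]
orientation: [-0.0, 0.996, 0.084, 0.0]
ft_force: [-0.4, 1.1, 0.2]
finger_gap: 0.138
grip_force: 0.3
```

arm_command(motion=[0,0,0,0,0,0,0,0,0,0,0,0,0,0,0,0,0,0,0,0,0,0,0,0,0,0,0,0])

```text
clock: 32.55
ee_pos: [385.6, 232.4, -3.5]
orientation: [-0.0, 0.996, 0.084, 0.0]
ft_force: [-1.2, -0.7, 5.9]
finger_gap: 0.107
grip_force: 58.5
```

Gripped at 58 N. Lifting, then carrying it to a hover while turning to the bar's direction.

arm_command(motion=[0,0,0,0,0,0.3,0,0,0,0,0,0,0.7,0,0,0,0,0,0,1,0,0,0,0,0,0,1,0,0,0,0,0,0,1,0])

```text
clock: 32.97
ee_pos: [384.9, 231.9, 117.8]
orientation: [0.0, 0.996, 0.084, -0.0]
ft_force: [0.4, 0.7, -1.0]
finger_gap: 0.105
grip_force: 58.5
```

arm_command(motion=[0,0,0.219,0.55,-0.6,0,0,0,0,0.219,0.55,-0.6,0,0,0,0,0.219,0.55,-0.6,0,0,0,0,0.219,0.55,-0.6,0,0,0,0,0.219,0.55,-0.6,0,0,0,0,0.219,0.55,-0.6,0,0,0,0,0.219,0.55,-0.6,0,0,0,0,0.219,0.55,-0.6,0,0,0,0,0.219,0.55,-0.6,0,0,0,0,0.219,0.55,-0.6,0,0,0,0,0.219,0.55,-0.6,0,0,0,0,0.219,0.55,-0.6,0,0])

```text
clock: 33.97
ee_pos: [583.8, 15.1, 116.6]
orientation: [-0.0, 0.715, 0.7, -0.0]
ft_force: [0.3, 0.1, -1.1]
finger_gap: 0.105
grip_force: 58.5
```

arm_command(motion=[0,0,0,0,0,0,0,0,0,0,0,0,0,0,0,0,0,0,0,0,0])

```text
clock: 34.22
ee_pos: [582.7, 16.4, 116.1]
orientation: [-0.0, 0.717, 0.697, -0.0]
ft_force: [0.5, -0.8, -1.4]
finger_gap: 0.101
grip_force: 58.6
```

```bash
python3 - <<'E'
from h import *
np.set_printoptions(precision=1,suppress=True)
s=optics.snapshot("wrist"); cv2.imwrite("pics/w9.png",s["image"]); im=s["image"]
st=status.sense(); e=np.array(st["ee_pos"]); o=st["orientation"]; y=2*np.arctan2(o[2],o[1]); print(st["clock"],e,np.degrees(y),st["finger_gap"])
u=np.array([np.cos(y),np.sin(y)]); v=np.array([-u[1],u[0]]); fz=e[2]+3.5
print("pred saddle at TCP: plate front top/bottom",[proj(s,[*(e[:2]+20*u+sy*v),fz+z]) for z,sy in((20,18.5),(20,-18.5),(0,18.5),(0,-18.5))])
m=optics.regions_of("wrist","saddle")
if m: px=m[0]["pixels"].astype(np.uint8); print(m[0]["p"],m[0]["bbox"],cv2.approxPolyDP(max(cv2.findContours(px,0,2)[0],key=len),4,True)[:,0].tolist())
for n in("fulcrum","drawbar"):
    m=optics.regions_of("wrist",n)
    for q in m[:1]: px=q["pixels"].astype(np.uint8); print(n,q["p"],q["bbox"],cv2.approxPolyDP(max(cv2.findContours(px,0,2)[0],key=len),5,True)[:,0].tolist())
print("strip guess",[proj(s,[584+a,75+b,32]) for a,b in((-50,2),(50,-2),(0,0))],"block",[proj(s,[569+a,74+b,18]) for a in(-55,55) for b in(-35,35)])
hsv=cv2.cvtColor(im,cv2.COLOR_BGR2HSV); print(hsv[::40,::64,2])
E
```

```text
34.2667 [582.5  16.7 116.1] 88.38923455977404 0.10401180894562363
pred saddle at TCP: plate front top/bottom [array([273.4, 265.2]), array([368.4, 265. ]), array([278.1, 249.3]), array([363. , 249.1])]
0.87 [270.4, 250.4, 93.7, 137.5] [[277, 251], [271, 265], [272, 311], [284, 312], [289, 299], [303, 300], [304, 385], [330, 388], [332, 301], [347, 299], [351, 312], [363, 311], [360, 253], [352, 251], [349, 263], [285, 263], [283, 252]]
fulcrum 0.65 [210.5, 83.4, 176.6, 116.7] [[212, 88], [221, 197], [293, 197], [293, 87]]
drawbar 0.68 [291.1, 0.0, 51.0, 453.5] [[305, 389], [298, 447], [332, 449], [331, 390]]
strip guess [array([237.3, 144.2]), array([401.3, 145.9]), array([319.3, 145. ])] block [array([216.4, 201.9]), array([204.8,  90.8]), array([380.7, 197. ]), array([382.4,  85. ])]
[[163 171 166 171 133 103 170 171 127 169]
 [173 178 178 180 138 106 175 173 169 167]
 [174 184 182 183 137 108 176 171 172 168]
 [179 183 185 185 115 109 110 179 171 175]
 [177 184 192 188  36 109 114 176 175 178]
 [189 181 178 180 139 109 183 183 176 178]
 [176 176 174 175 180 108 177 180 178 178]
 [170 176 176 171 169 170 184 181 197 190]
 [167 170 175 169 178 194 183 185 138 174]
 [164 166 175 174  51 154  56 177 171 168]
 [162 169  49  50  50 102  50  47 169 169]
 [161  46  47  53  49 102  49  39  47  76]]
```

```bash
python3 - <<'E'
from h import *
g=cv2.GaussianBlur(cv2.imread("pics/w9.png"),(3,3),0).astype(float).mean(2)
def ed(p,a,b,t=10):
    q=p[2:]-p[:-2]; return [(r+1,round(q[r])) for r in range(a,b) if abs(q[r])>t and abs(q[r])==abs(q[max(r-2,0):r+3]).max()]
for r in(15,40,65,215,235): print("row",r,ed(g[r],240,400))
for c in(235,245,255,265,350,360,370,380): print("col",c,ed(g[:,c],70,215))
E
```

```text
row 15 [(292, -34), (295, 17), (341, 46)]
row 40 [(292, -41), (341, 50)]
row 65 [(292, -35), (340, 53)]
row 215 [(294, -37), (338, 30), (367, 27)]
row 235 [(256, -29), (295, -34), (337, 54)]
col 235 [(86, -65), (100, 14), (114, -18), (125, -16), (133, 101), (157, -112), (163, 13), (173, 16), (179, 19), (187, -17), (198, 42)]
col 245 [(86, -41), (125, -17), (133, 98), (157, -112), (163, 13), (180, 14), (197, 49)]
col 255 [(86, -39), (125, -16), (133, 100), (157, -113), (163, 12), (180, 14), (197, 48)]
col 265 [(86, -57), (125, -13), (133, 103), (157, -111), (163, 13), (184, 10), (197, 47)]
col 350 [(86, -62), (124, -19), (133, 93), (157, -106), (163, 15), (182, 15), (197, 51)]
col 360 [(86, -60), (110, -11), (124, -20), (132, 96), (157, -104), (163, 15), (180, 18), (185, -15), (197, 49)]
col 370 [(86, -61), (99, 13), (112, -18), (124, -19), (132, 94), (157, -103), (163, 13), (167, 13), (175, 14), (184, -11), (197, 46), (206, 13)]
col 380 [(86, -58), (124, -21), (133, 96), (156, -77), (163, 14), (196, 64)]
```

The strip edges are at rows 133–157 (centre y ≈ 75), the bar centre is at column ≈ 316.3, and the saddle is at ≈ 317: lateral alignment within 0.5 mm. I'm moving over the strip and part way down.

arm_command(motion=[0,0,0,0.01,0.3,0,0,0,0,0,0.01,0.5,0,0,0,0,0,0.01,0.5,0,0,0,0,0,0.01,0.4,-0.2,0,0,0,0,0,0.24,-0.5,0,0,0,0,0,0,-0.5,0,0,0,0,0,0,-0.3,0,0,0,0,0,0,-0.1,0,0,0,0,0,0,0,0,0,0,0,0,0,0,0])

```text
clock: 35.25
ee_pos: [584.8, 74.4, 68.3]
orientation: [0.0, 0.717, 0.698, 0.0]
ft_force: [-0.4, -0.4, -0.2]
finger_gap: 0.105
grip_force: 58.7
```

```bash
cat > pl.py <<'E'
from h import *
np.set_printoptions(precision=1,suppress=True)
s=optics.snapshot("wrist"); st=status.sense(); e=np.array(st["ee_pos"]); o=st["orientation"]; y=2*np.arctan2(o[2],o[1]); print(st["clock"],e,np.degrees(y),st["ft_force"])
g=cv2.GaussianBlur(s["image"],(3,3),0).astype(float).mean(2)
def ed(p,a,b,t=12):
    q=p[2:]-p[:-2]; return [(r+1,round(q[r])) for r in range(a,b) if abs(q[r])>t and abs(q[r])==abs(q[max(r-2,0):r+3]).max()]
for r in(60,100,140,180,220,240,257,320): print("row",r,ed(g[r],240,400))
for c in(200,220,240,255,385,400,420): print("col",c,ed(g[:,c],200,330))
for x in (584,): print("strip pred",[proj(s,[x+a,75+b,32]) for a in(-35,35) for b in(-7,7)])
# bar width check: level, top at 57
for yy in(110,150,180): 
    for z in(52,57,62): a=proj(s,[571.5,yy,z]);b=proj(s,[596.5,yy,z]); print(yy,z,"row %.0f width %.1f"%(a[1],b[0]-a[0]))
m=optics.regions_of("wrist","saddle")
if m: px=m[0]["pixels"].astype(np.uint8); print(m[0]["p"],cv2.approxPolyDP(max(cv2.findContours(px,0,2)[0],key=len),3,True)[:,0].tolist())
E
python3 pl.py
```

```text
35.3 [585.2  74.4  68.7] 88.45708139138715 [-0.2  0.8 -0.6]
row 60 [(249, -29), (272, -47), (359, 54), (368, 17)]
row 100 [(286, -37), (345, 53)]
row 140 [(287, -40), (344, 52)]
row 180 [(288, -34), (291, 16), (343, 54)]
row 220 [(255, -15), (290, 25), (341, -20), (366, 14), (377, -16), (394, 66)]
row 240 [(289, 36), (341, -37), (393, 65)]
row 257 [(266, -30), (275, 14), (282, -27), (289, -48), (341, 68), (351, -55), (354, 32), (362, 13), (388, -84), (392, 67)]
row 320 [(266, -61), (284, 87), (299, -81), (302, 101), (333, -107), (336, 81), (351, -81), (369, 72)]
col 200 [(311, 19), (314, -15), (319, 20)]
col 220 [(206, 14), (222, -19), (233, -21), (243, 87), (249, 19), (273, -102), (290, 18), (308, 39), (323, 28)]
col 240 [(233, -22), (243, 87), (249, 20), (273, -104), (290, 14), (308, 41), (327, 27)]
col 255 [(214, 14), (233, -21), (243, 88), (249, 20), (273, -106), (290, 13), (307, 44)]
col 385 [(233, -21), (244, 68), (249, 16), (273, -85), (307, 70)]
col 400 []
col 420 []
strip pred [array([255.1, 274.9]), array([253.2, 250.6]), array([383.1, 271.5]), array([383.6, 247.1])]
110 52 row 206 width 53.1
110 57 row 208 width 54.5
110 62 row 211 width 55.9
150 52 row 117 width 56.6
150 57 row 117 width 58.1
150 62 row 117 width 59.7
180 52 row 43 width 59.4
180 57 row 41 width 61.1
180 62 row 39 width 62.9
0.95 [[359, 251], [352, 251], [349, 263], [285, 263], [283, 252], [275, 254], [271, 267], [272, 312], [284, 312], [288, 299], [303, 301], [306, 388], [331, 385], [332, 301], [347, 299], [351, 312], [363, 310], [364, 267]]
```

Over the strip, y agrees to 0.6 mm, the bar is level, and the lateral offset is −0.9 mm. I'm correcting and lowering to about 2 mm above the seat.

arm_command(motion=[0,0,0,-0.03,0.02,0,0,0,0,0,0,0,-0.2,0,0,0,0,0,0,-0.2,0,0,0,0,0,0,-0.2,0,0,0,0,0,0,-0.15,0,0,0,0,0,0,-0.1,0,0,0,0,0,0,-0.06,0,0,0,0,0,0,-0.05,0,0,0,0,0,0,0,0,0,0,0,0,0,0,0])

```text
clock: 36.18
ee_pos: [583.8, 75.0, 39.3]
orientation: [0.0, 0.716, 0.698, 0.0]
ft_force: [0.7, 0.1, -1.7]
finger_gap: 0.105
grip_force: 58.7
```

```bash
python3 pl.py
```

```text
36.2333 [583.9  75.   39.5] 88.47496700105951 [ 0.4  0.9 -0.7]
row 60 [(273, -43), (363, 64)]
row 100 [(283, -41), (287, 16), (353, 53)]
row 140 [(284, -47), (351, 49)]
row 180 [(285, -40), (350, 56)]
row 220 [(248, -16), (287, 22), (348, -16)]
row 240 [(248, -14), (287, 23), (347, -19)]
row 257 [(273, 86), (282, -57), (287, 37), (347, -37), (351, 48), (362, -88), (400, 22)]
row 320 [(241, -15), (284, 86), (296, -42), (302, 107), (333, -108), (336, 82), (351, -83), (369, 24), (400, 66)]
col 200 [(250, -21), (261, 80), (269, 19), (296, -100), (314, 14)]
col 220 [(250, -22), (261, 80), (269, 20), (296, -99), (307, 16), (313, 19), (321, -18)]
col 240 [(250, -21), (261, 80), (269, 20), (296, -103), (313, 14)]
col 255 [(250, -18), (261, 48), (264, 48), (269, 20), (289, -30), (296, -75)]
col 385 [(221, 12), (237, -18), (250, -21), (261, 88), (269, 20), (296, -99)]
col 400 [(250, -15), (268, 37), (275, -15), (280, -15), (329, 22), (330, 22)]
col 420 []
strip pred [array([248.6, 298.2]), array([246.3, 271. ]), array([394.3, 294.5]), array([395.1, 267.1])]
110 52 row 223 width 61.9
110 57 row 226 width 63.7
110 62 row 229 width 65.6
150 52 row 119 width 66.6
150 57 row 120 width 68.7
150 62 row 120 width 70.9
180 52 row 31 width 70.6
180 57 row 28 width 73.0
180 62 row 25 width 75.5
```

arm_command(motion=[0,0,0,0,0,-0.02,0,0,0,0,0,0,-0.02,0,0,0,0,0,0,0,0])

```text
clock: 36.53
ee_pos: [583.8, 75.0, 38.1]
orientation: [0.0, 0.716, 0.698, 0.0]
ft_force: [-0.5, -0.2, -0.9]
finger_gap: 0.108
grip_force: 58.7
```

arm_command(motion=[0,0,0,0,0,-0.015,0,0,0,0,0,0,0,0,0,0,0,0,0,0,0])

```text
clock: 36.78
ee_pos: [583.7, 75.0, 37.6]
orientation: [0.0, 0.716, 0.698, -0.0]
ft_force: [0.3, 0.6, -0.8]
finger_gap: 0.104
grip_force: 58.7
```

arm_command(motion=[0,0,0,0,0,-0.01,0,0,0,0,0,0,0,0,0,0,0,0,0,0,0])

```text
clock: 37.03
ee_pos: [583.8, 75.0, 37.5]
orientation: [0.0, 0.716, 0.698, 0.0]
ft_force: [-0.2, -0.6, 0.9]
finger_gap: 0.102
grip_force: 59.0
```

Light contact: the force went from −0.8 to +0.9 N, so it's seated. Releasing gently and then rising.

arm_command(motion=[0,0,0,0,0,0,0.15,0,0,0,0,0,0,0.2,0,0,0,0,0,0,0.3,0,0,0,0,0,0,0.45,0,0,0,0,0,0,0.6,0,0,0,0,0,0,0.6,0,0,0,0,0,0.1,0.6,0,0,0,0,0,0.3,0.6,0,0,0,0,0,0.6,0.6,0,0,0,0,0,1,0.6,0,0,0,0,0,1,0.6,0,0,0,0,0,0,0.6])

```text
clock: 38.03
ee_pos: [587.5, 75.5, 133.8]
orientation: [0.003, 0.716, 0.698, 0.004]
ft_force: [1.6, 0.4, 0.7]
finger_gap: 0.603
grip_force: 0.0
```

```bash
cat > fin.py <<'E'
from h import *
np.set_printoptions(precision=1,suppress=True)
s=optics.snapshot("wrist"); st=status.sense(); e=np.array(st["ee_pos"]); o=st["orientation"]; print(st["clock"],e,st["finger_gap"])
m=optics.regions_of("wrist","saddle")
if m: px=m[0]["pixels"].astype(np.uint8); print(m[0]["p"],m[0]["bbox"],cv2.approxPolyDP(max(cv2.findContours(px,0,2)[0],key=len),3,True)[:,0].tolist())
y=2*np.arctan2(o[2],o[1]); u=np.array([np.cos(y),np.sin(y)]); v=np.array([-u[1],u[0]])
c=np.array([583.6,75.]); print("pred plate",[proj(s,[*(c+a*u+b*v),61]) for a,b in((20,18.5),(20,-18.5),(-20,18.5),(-20,-18.5))])
g=cv2.GaussianBlur(s["image"],(3,3),0).astype(float).mean(2)
for r in(20,60,100,140,180): 
    q=g[r,2:]-g[r,:-2]; print(r,[k+1 for k in range(240,400) if abs(q[k])>25 and abs(q[k])==abs(q[k-2:k+3]).max()])
for yy in(110,150,180,220): a=proj(s,[571.5,yy,57]);b=proj(s,[596.5,yy,57]); print(yy,"row %.0f width %.1f"%(a[1],b[0]-a[0]))
E
python3 fin.py
```

```text
38.0833 [586.4  75.3 131.4] 0.6018330976646439
0.85 [280.0, 204.4, 62.0, 78.6] [[338, 206], [323, 211], [283, 208], [282, 272], [298, 272], [303, 282], [317, 283], [321, 273], [340, 270]]
pred plate [array([282.2, 212.3]), array([342.7, 212.1]), array([283.9, 273.3]), array([341.6, 273. ])]
20 [279, 342]
60 [258, 277, 343]
100 [289, 332]
140 [289, 332]
180 [291, 373]
110 row 187 width 40.9
150 row 119 width 42.9
180 row 63 width 44.5
220 row -18 width 46.9
```

The saddle sits where predicted and the bar is level. I'm letting it settle while the arm goes higher, checking once more, then handing in if it's steady.

arm_command(motion=[0,0,0,0,0,0.3,0.6,0,0,0,0,0,0,0.6,0,0,0,0,0,0,0.6,0,0,0,0,0,0,0.6,0,0,0,0,0,0,0.6,0,0,0,0,0,0,0.6,0,0,0,0,0,0,0.6,0,0,0,0,0,0,0.6,0,0,0,0,0,0,0.6,0,0,0,0,0,0,0.6,0,0,0,0,0,0,0.6,0,0,0,0,0,0,0.6])

```text
clock: 39.13
ee_pos: [583.8, 75.0, 136.3]
orientation: [0.0, 0.716, 0.698, -0.0]
ft_force: [-0.8, -0.1, -0.0]
finger_gap: 0.601
grip_force: 0.0
```

```bash
python3 fin.py; python3 fin.py | tail -9
```

```text
39.1833 [583.8  75.  136.4] 0.600753438530851
0.83 [286.3, 205.0, 62.9, 72.8] [[291, 204], [289, 268], [308, 269], [309, 279], [326, 279], [328, 269], [346, 268], [345, 206], [297, 209]]
pred plate [array([289.6, 210.2]), array([349.5, 210.1]), array([290.9, 270.8]), array([348.1, 270.7])]
20 [288, 349]
60 [266, 285, 351]
100 [245, 296, 339]
140 [297, 338]
180 [298, 379]
110 row 185 width 40.5
150 row 118 width 42.5
180 row 62 width 44.1
220 row -18 width 46.5
20 [288, 349]
60 [266, 285, 351]
100 [245, 296, 339]
140 [297, 338]
180 [379]
110 row 185 width 40.5
150 row 118 width 42.5
180 row 62 width 44.1
220 row -18 width 46.5
```

arm_command(motion=[0,0,0,0,0,0,0.6,0,0,0,0,0,0,0.6,0,0,0,0,0,0,0.6,0,0,0,0,0,0,0.6,0,0,0,0,0,0,0.6,0,0,0,0,0,0,0.6,0,0,0,0,0,0,0.6,0,0,0,0,0,0,0.6,0,0,0,0,0,0,0.6,0,0,0,0,0,0,0.6,0,0,0,0,0,0,0.6,0,0,0,0,0,0,0.6])

```text
clock: 40.33
ee_pos: [583.7, 75.0, 136.3]
orientation: [-0.0, 0.716, 0.698, -0.0]
ft_force: [0.1, 0.3, 0.5]
finger_gap: 0.6
grip_force: 0.0
```

```bash
python3 fin.py
```

```text
40.3833 [583.7  75.  136.3] 0.5956627611610327
0.98 [285.9, 204.5, 62.8, 74.3] [[291, 204], [290, 268], [308, 270], [310, 279], [325, 279], [327, 269], [344, 269], [345, 206], [333, 210], [297, 209]]
pred plate [array([289.6, 210.2]), array([349.5, 210.1]), array([290.9, 270.8]), array([348.2, 270.7])]
20 [288, 349]
60 [266, 285, 351]
100 [245, 296, 340]
140 [297, 338]
180 [379]
110 row 185 width 40.5
150 row 118 width 42.5
180 row 62 width 44.1
220 row -18 width 46.5
```

Everything is still and level, so I'm handing in.

```bash
python3 -c "
from h import *
print(ticket.close_job())"
```

```text
the job is handed in; nothing more can be done
None
```

I handed the job in at about 40 s: the drawbar is balanced level on the strip, the saddle sits astride the tube centred on the strip to about 1 mm by camera, and the gripper is clear; no verdict was returned.

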